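Empty the drum sander's catch pan

TASK

Swing the latch lever clear of the drum sander's guard, lift the guard, swing its prop stay fully up and let the guard down to rest on the stay. Only then take every piece out of the catch pan: drawer pulls go into the plywood tray, plain offcuts into the cardboard carton. Leave the guard propped and the latch open, and do not disturb the glue bottle, the bowl or the cork block.

Things in the scene. Friction and masses are not known exactly. Their poses are not given: they have to be found in the camera images.
- sander: Green bench drum sander, fixed. Origin: on the bench below the pan; below, x, y, z mean its axes (x along the drum, y from the catch pan to the motor, z up; small yaw). A brown drum (radius 30) lies at y 73, the motor at y 170..283, up to z 150. A latch bracket stands at x 70..90, y -135..-95, up to z 95. With the guard shut it is 90 mm high.
- pan (a point): Centre of the catch pan's floor, at sander (0, -29.5, 30) mm. The pan is 185 (x) by 119 (y) mm inside, its rim 12 mm above the floor, so that the pieces' upper parts stand out of it once the guard is up.
- flap (a joint): Guard flap: grey steel cover 242 (x) by 215 (y) mm over pan and drum, hinged at the motor side, 0.38 kg. 0 = shut (level); grows as it rises; stop at 1.63 rad, just past upright. Let go, it falls shut, but above about 1.53 light friction keeps it up. Lowered onto the fully raised stay it rests on the stay's tip at about 1.35 to 1.4 rad (lower if the stay is short of its stop).
- flap_bar (a point): Middle of the guard's handle: a round steel bar 12 mm thick, 90 long along x, 35 mm beyond the flap's free edge and in its plane, held by an arm at each end. At flap value a it is at y = 125 - 250 cos a, z = 86 + 250 sin a (mm, sander frame). Can be pinched from above at every flap angle, fingers closing along the sander's y; the bar turns between the pads.
- flap_hinge (a point): Middle of the guard's hinge line (sander x 0, y 125, z 85 mm); the line runs along the sander's x. Under the flap's overhang at x 111, 108 to 118 mm from the hinge, a small cleat (9 mm) keeps the stay's tip from sliding outward once the flap rests on it.
- latch (a joint): Latch lever: flat steel, 18 wide, 8 thick, reaching 57 mm from an upright pivot at the +x corner of the flap's free edge. At 0 it points to the sander's +y, over the flap, and blocks it; it grows as the lever swings level towards +x (clockwise from above), stop at 1.75. Above 1.4 it is clear of the flap. It stays where it is left (0.05 N m friction).
- latch_pin (a point): On the axis of the upright round finger pin (12 mm thick, 34 tall) on the latch lever, 43 mm from the pivot; this point is 18 mm below the pin's top. At latch value a it is at the pivot + (43 sin a, 43 cos a) mm in the sander's x, y.
- latch_pivot (a point): The latch's pivot (underside of the lever), sander x 80, y -125, z 95.5 mm.
- stay (a joint): Prop stay: round steel rod 12 mm thick, 140 long, pivoted outside the sander's +x end wall. 0 = folded level, pointing to -y under the flap's overhang; grows as the free end swings up and over towards +y; stop at 1.81 rad = fully up, nearly upright, leaning to the hinge. Stiff pivot (0.2 N m): stays where left. Goes fully up only with the flap above about 1.45.
- stay_pin (a point): Grip point on the stay's side pin: round, 12 mm thick, sticking out 72 mm along +x from the stay, 70 mm from its pivot; this point is 53 mm out along it. At stay value a it is at the pivot + (53, -70 cos a, 70 sin a) mm in the sander's axes. Pinch it from above, fingers closing along the sander's y; it turns between the pads.
- stay_pivot (a point): The stay's pivot: sander x 111, y 70.5, z 45 mm.
- tray: Shallow plywood tray for the drawer pulls, fixed, 130 (x) by 170 (y) by 28 mm, wall and floor 5. Origin: centre of its underside.
- carton: Cardboard scrap carton for the offcuts, fixed, open-topped, 130 (x) by 170 (y) by 60 mm, wall and floor 4. Origin: centre of its underside.
- pull1: Sanded wooden drawer pull, may be absent: square foot 32 x 32 x 12 mm, round waist 20 thick, square head 32 x 32 x 18, 44 tall, about 40 g. Stands in the catch pan. Origin: centre of the foot's underside, z up through the head; faces along its x and y.
- pull2: Sanded wooden drawer pull, may be absent: square foot 32 x 32 x 12 mm, round waist 20 thick, square head 32 x 32 x 18, 44 tall, about 40 g. Stands in the catch pan. Origin: centre of the foot's underside, z up through the head; faces along its x and y.
- pull3: Sanded wooden drawer pull, may be absent: square foot 32 x 32 x 12 mm, round waist 20 thick, square head 32 x 32 x 18, 44 tall, about 40 g. Stands in the catch pan. Origin: centre of the foot's underside, z up through the head; faces along its x and y.
- offcut1: Wooden offcut, may be absent: a plain oblong block 26 (x) by 40 (y) by 42 mm tall, bark on one side, about 40 g. Stands in the catch pan. Origin: centre of its underside.
- offcut2: Wooden offcut, may be absent: a plain oblong block 26 (x) by 40 (y) by 42 mm tall, bark on one side, about 40 g. Stands in the catch pan. Origin: centre of its underside.
- offcut3: Wooden offcut, may be absent: a plain oblong block 26 (x) by 40 (y) by 42 mm tall, bark on one side, about 40 g. Stands in the catch pan. Origin: centre of its underside.
- glue: Bystander: white glue bottle, 48 mm thick, 110 tall, beyond the sander. Origin: centre of the underside.
- bowl: Bystander: small wooden bowl, 90 mm across. Origin: centre of the underside.
- block: Bystander: cork sanding block 110 x 60 x 35 mm. Origin: centre of the underside.

How it is judged:
By the outcome, as a careful person would: the job done as asked, in the order asked, and still so for the second after the job is handed in, with the robot touching nothing.
Of pull1, pull2, pull3, offcut1, offcut2, offcut3 only 4 to 6 are there at a start; the rules pass over those that are not, and their reading is None.
At some moment in a run one of pull1, pull2, pull3, offcut1, offcut2, offcut3 may be knocked a few centimetres aside while the robot is not near it.
Once in a run the grip may slacken for a moment while it holds something.
It also fails if it takes over 208 s, if anything falls off the work surface, if the arm or the gripper's body presses on something with over 40 N, if the wrist force passes 120 N, or if a joint passes its speed limit or range.

ROBOT

A 7-joint arm with a two-finger parallel gripper is mounted at the origin on the work surface. World frame = base frame: x ahead of the robot, y to its left, z up, the work surface at z = 0. Lengths are in m, angles in degrees, forces in N, time in s.
With the tool pointing down it reaches from about 0.425 to 0.875 m from the base axis. Payload 4.7 kg.
Tool frame: the origin (TCP) lies at the very end of the fingers, on their centre line; the grasp point (between the pads) lies 19 mm behind it (env.grasp_offset is the distance from the TCP to the grasp point, in m); z points along the fingers, y is the line along which they close (so a half turn about z gives the same grasp; the last joint's range is limited). The gripper opens to 87 mm and grips with 3 to 60 N. Pads are 19 mm wide; open, the fingers measure 117 mm over their backs; the gripper's body (75 mm by 190 mm) begins 51 mm behind the grasp point.
Start: joints at [-71.328, 18.392, -4.016, 83.108, 1.295, 78.541, -3.26], TCP at [0.199, 0.619, 0.223] pointing down, gripper open.
Joint ranges: [-163.93, 163.93], [-17.29, 119.83], [-79.2, 71.16], [3.27, 140.29], [-89.18, 269.18], [5.43, 117.66], [-154.24, 154.24]. Speed limits (degrees/s): [147.25, 147.25, 180, 180, 180, 180, 180].

INTERFACE

Orientations are given as [roll, pitch, yaw] about the fixed x, y, z axes, in that order (R = Rz(yaw) Ry(pitch) Rx(roll)).
In Python, from cell import env gives the robot as it stands. The module is installed in compiled form; this text tells all that it offers.
- The arm moves only by the tool drive_tool, never from a script. Its argument "moves" is one flat list of numbers, 5 for each row, row after row: the shift along the tool's x, y, z in units of 40 mm (1.0 is 40 mm), then the turn about the tool's z in units of 10 degrees (1.0 is 10 degrees), then the finger opening in mm, from 0 to 87. A call has 1 to 5 rows; each row is the pose to reach, as a shift and turn from the pose commanded when the call began, along the tool's axes at that moment; what a row does not reach only later rows make up. A row lasts 1/8 s, in which the tool goes at most 62.5 mm and 10.7 degrees, less where a joint would pass 70% of its speed; a pose out of reach is approached as far as the arm can. A call with a gripper value outside its range is refused whole. The fingers move at their own pace and stop on an object; "squeeze" is the grip in N (left out, the last holds). Time passes only in rows, so rows that repeat a pose let the fingers close. It gives the time, the measured TCP pose, the force, the opening and the grip force at its end, in the units of the state.
- env.get_obs(): the state, without advancing time (a new reading comes with each control period).
- env.read_camera(name): name is "scene" or "top"; returns (picture, depth): 400x640x3 uint8, red, green, blue; 400x640 float32, m along the optical axis (not along the pixel's ray), 0 where there is no reading.
- env.camera_model(name): a dict with "K" (3x3 intrinsics, pixels), "k1" (the pictures are not rectified: a ray, as slopes to the right and down, at radius r is drawn at 1 + k1 r^2 times it, then the intrinsics apply), "rvec" (rotation vector, rad) and "tvec" (3), from world to camera coordinates, as OpenCV has them. Camera axes: x right, y down, z forward; pixel columns grow to the right and rows downward; lengths in m; the calibration is good to about 2 mm. A picture is of the moment at which its call begins. camera_model takes no time and is no camera call.
- env.sign_off(): hands the job in; it is judged then, once.
The state is a dict: "time_s": time; "qpos": joint angles; "joint_velocities": joint speeds; "effort": joint torques, N m; "tool_pos": TCP position; "tool_rot": TCP orientation; "force": force on the tool from outside, world axes, zero at the start; "wrist_torque": the same for the moment, N m; "grip_width": finger opening in m; "grasp_force": force on a finger pad.
Only numpy, scipy, OpenCV 4.12 (cv2) and the standard library are available. Lean on these libraries where they do the work, as an engineer would, in place of code of your own. Each camera call takes 0.05 s, during which the arm holds its last target. There are 200 camera calls.

## Working session

There is one attempt and no reset: what is moved stays moved. The work goes in short steps, Python scripts to look and compute and a tool call to move; the robot and the scene stay as the last step left them, time stands still between calls to the robot, and variables do not carry over. Pictures are saved under pics/ and viewed, at most 14 in all, crops included, and the job is handed in when it is done.

Besides the shell and the picture viewer there is one more tool, called after ">>>" as a command line: name --argument value ..., lists and objects as JSON in quotes. drive_tool: Moves the arm, as the interface text tells. Its arguments: {"type":"object","properties":{"moves":{"type":"array","items":{"type":"number"}},"squeeze":{"type":"number"}},"required":["moves"]}

```bash
mkdir -p pics
cat > h.py <<'E'
import numpy as np,cv2
from cell import env
from scipy.spatial.transform import Rotation as R
def cam(n):
    m=env.camera_model(n);K=np.array(m["K"],float);Rm=cv2.Rodrigues(np.array(m["rvec"],float))[0];t=np.array(m["tvec"],float).ravel()
    return K,m["k1"],Rm,t
def ray(n,u,v):
    K,k1,Rm,t=cam(n)
    p=np.array([(u-K[0,2])/K[0,0],(v-K[1,2])/K[1,1]]);q=p.copy()
    for _ in range(30): q=p/(1+k1*(q@q))
    return q
def pt(n,u,v,d):   # point from depth
    K,k1,Rm,t=cam(n);q=ray(n,u,v);return Rm.T@(np.array([q[0],q[1],1])*d-t)
def atz(n,u,v,z):
    K,k1,Rm,t=cam(n);q=ray(n,u,v);c=-Rm.T@t;r=Rm.T@np.array([q[0],q[1],1]);return c+r*(z-c[2])/r[2]
def cloud(n,d):
    K,k1,Rm,t=cam(n);v,u=np.mgrid[:d.shape[0],:d.shape[1]]
    px=(u-K[0,2])/K[0,0];py=(v-K[1,2])/K[1,1];x,y=px,py
    for _ in range(30):
        s=1+k1*(x*x+y*y);x,y=px/s,py/s
    P=np.stack([x*d,y*d,d],-1)
    return (P-t)@Rm
def proj(n,P):
    K,k1,Rm,t=cam(n);c=np.atleast_2d(P)@Rm.T+t;x=c[:,:2]/c[:,2:];x=x*(1+k1*(x**2).sum(1,keepdims=True));return x*[K[0,0],K[1,1]]+[K[0,2],K[1,2]]
def save(n,f):
    p,d=env.read_camera(n);cv2.imwrite(f"pics/{f}.png",cv2.cvtColor(p,cv2.COLOR_RGB2BGR));np.save(f"pics/{f}.npy",d);return p,d
E
python3 - <<'E'
from h import *
o=env.get_obs();print({k:np.round(v,3) for k,v in o.items()})
for n in("scene","top"):
    save(n,n+"0");K,k,Rm,t=cam(n);print(n,K.ravel(),k,-Rm.T@t,Rm)
E
```

```text
{'time_s': np.float64(0.0), 'qpos': array([-71.328,  18.437,  -4.017,  83.173,   1.296,  78.539,  -3.259]), 'joint_velocities': array([ 0.032, -0.016, -0.061,  0.054, -0.001,  0.092,  0.046]), 'effort': array([-0.0000e+00, -4.9128e+01, -4.0400e-01, -3.1254e+01, -6.4000e-02,
        4.4000e-02,  0.0000e+00]), 'tool_pos': array([0.199, 0.618, 0.222]), 'tool_rot': array([-1.79896e+02,  6.00000e-03,  1.62139e+02]), 'force': array([0.452, 0.434, 0.363]), 'wrist_torque': array([-0.006,  0.018,  0.025]), 'grasp_force': np.float64(0.0), 'grip_width': np.float64(0.087)}
scene [465.78778845   0.         313.7122569    0.         465.78778845
 201.26939983   0.           0.           1.        ] -0.03815173033330877 [ 0.93098498 -0.58861631  0.95290223] [[ 0.86836964  0.49581537  0.01006456]
 [ 0.40429536 -0.69603711 -0.59336128]
 [-0.28719233  0.51932597 -0.80487334]]
top [518.98908664   0.         323.3803976    0.         518.98908664
 205.18709556   0.           0.           1.        ] -0.16791563661988612 [ 0.36333216 -0.02760998  1.40227284] [[-0.01708753 -0.99985179 -0.00210126]
 [-0.98046355  0.01716799 -0.19595023]
 [ 0.19595726 -0.0012881  -0.98061159]]
```

View pics/scene0.png

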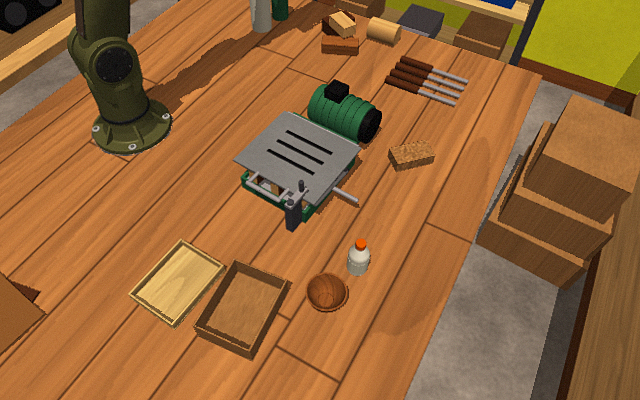

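View pics/top0.png

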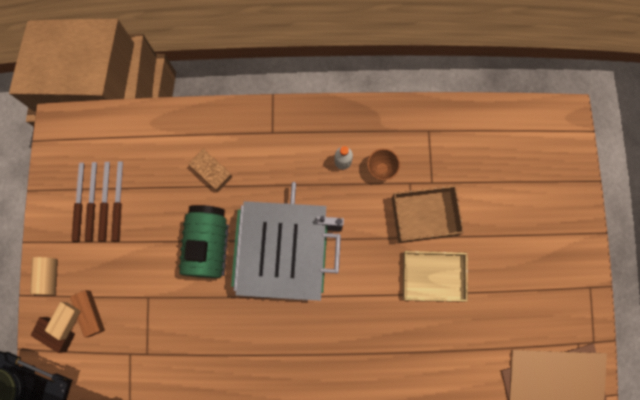

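The scene view shows the shut guard around (297,150), the latch at (297,200), the stay pin at (343,197), tray at (177,282), carton at (243,307), bowl at (327,292), glue at (358,258) and block at (411,154). In the top view the guard spans (238..325, 203..300), the latch is at about (327,222) and the stay pin at (292,193).

Run:
```python
from h import *
for n in("scene","top"):
    d=np.load(f"pics/{n}0.npy");P=cloud(n,d);im=cv2.imread(f"pics/{n}0.png")
    g=(np.ptp(im.astype(int),axis=2)<30)
    m=(d>0)&g&(abs(P[...,2]-.09)<.006)
    # restrict to largest component
    c,l,s,_=cv2.connectedComponentsWithStats(m.astype(np.uint8));i=1+np.argmax(s[1:,4]);m=l==i
    Q=P[m];print(n,s[i],"z",np.percentile(Q[:,2],[5,50,95]))
    r=cv2.minAreaRect((Q[:,:2]*1000).astype(np.float32));print(r)
    # things above 0.1
    m2=(d>0)&(P[...,2]>.105)&(P[...,2]<.17)&(abs(P[...,0]-.55)<.4)
    c,l,s,_=cv2.connectedComponentsWithStats(m2.astype(np.uint8))
    for i in range(1,c):
        if s[i,4]>5:
            q=P[l==i];print(' hi',s[i],q.mean(0).round(3),q.max(0).round(3),q.min(0).round(3))
    top=cv2.resize(im[180:320,225:350],None,fx=6.2,fy=4.2) if 0 else None
im=cv2.imread("pics/top0.png")[180:305,225:350];a=cv2.resize(im,None,fx=4.5,fy=4.5,interpolation=2)
im=cv2.imread("pics/scene0.png")[100:240,225:375]
b=cv2.resize(im,None,fx=5,fy=5,interpolation=2)
cv2.imwrite("pics/b1.png",b)
for (n,pts) in {"top":{"tray":[(404,253),(467,253),(467,301),(402,300)],"carton":[(394,193),(458,188),(461,233),(399,241)]},"scene":{"tray":[(182,240),(225,269),(175,325),(130,292)],"carton":[(235,262),(290,290),(252,355),(196,315)]}}.items():
    for k,p in pts.items():
        z=.028 if k=="tray" else .06
        q=np.array([atz(n,u,v,z)[:2] for u,v in p]);print(n,k,(q*1000).round(),(q.mean(0)*1000).round())
    for k,(u,v) in {"top":{"glue":(344,153),"bowl":(383,166),"block":(210,171)},"scene":{"glue":(361,243),"bowl":(327,290),"block":(411,154)}}[n].items():
        print(n,k,pt(n,u,v,np.load(f"pics/{n}0.npy")[v,u]).round(3))
```

```text
scene [ 233  111  128  101 6595] z [0.0854552  0.08825919 0.0911966 ]
((512.1387939453125, 59.01789855957031), (270.314697265625, 244.51422119140625), 85.38591766357422)
 hi [ 311   79   68   45 1476] [0.54  0.271 0.123] [0.631 0.325 0.153] [0.449 0.235 0.105]
 hi [299 180   5  12  57] [ 0.588 -0.03   0.124] [ 0.593 -0.022  0.137] [ 0.582 -0.036  0.105]
 hi [287 199   7   7  30] [ 0.583 -0.071  0.107] [ 0.59  -0.064  0.11 ] [ 0.575 -0.08   0.105]
 hi [356 239  10  10  79] [ 0.77  -0.089  0.108] [ 0.78  -0.077  0.111] [ 0.759 -0.099  0.105]
top [ 232  202  108   98 8065] z [0.08552623 0.08965796 0.09396003]
((511.1277160644531, 67.74116516113281), (268.7398681640625, 241.3526153564453), 85.97869873046875)
 hi [340 146   9   9  59] [ 0.767 -0.085  0.11 ] [ 0.779 -0.075  0.115] [ 0.755 -0.096  0.105]
 hi [ 181  205   38   72 2142] [0.532 0.282 0.123] [0.628 0.333 0.157] [0.446 0.239 0.105]
 hi [320 216   5   8  32] [ 0.582 -0.025  0.129] [ 0.59  -0.02   0.142] [ 0.576 -0.03   0.106]
 hi [335 218   8   7  34] [ 0.58  -0.067  0.108] [ 0.589 -0.058  0.115] [ 0.573 -0.076  0.105]
top tray [[ 504. -242.]
 [ 500. -413.]
 [ 372. -406.]
 [ 380. -232.]] [ 439. -323.]
top carton [[ 661. -218.]
 [ 672. -392.]
 [ 550. -391.]
 [ 533. -225.]] [ 604. -306.]
top glue [ 0.759 -0.085  0.11 ]
top bowl [ 0.752 -0.198  0.004]
top block [0.736 0.279 0.04 ]
scene tray [[ 392. -243.]
 [ 523. -254.]
 [ 511. -412.]
 [ 378. -403.]] [ 451. -328.]
scene carton [[ 546. -241.]
 [ 684. -237.]
 [ 692. -391.]
 [ 548. -380.]] [ 617. -312.]
scene glue [ 0.77  -0.088  0.107]
scene bowl [ 0.741 -0.177  0.009]
scene block [0.75  0.269 0.035]
```

View pics/b1.png

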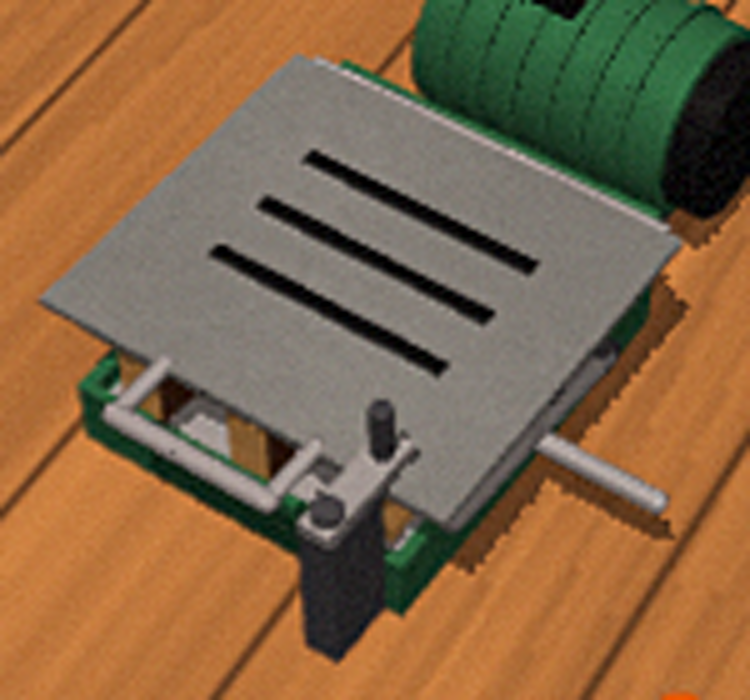

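Run:
```python
import cv2
im=cv2.imread("pics/top0.png")[180:310,225:355];cv2.imwrite("pics/t1.png",cv2.resize(im,None,fx=4.6,fy=4.6,interpolation=2)[:600])
```

```text
(no output)
```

View pics/t1.png

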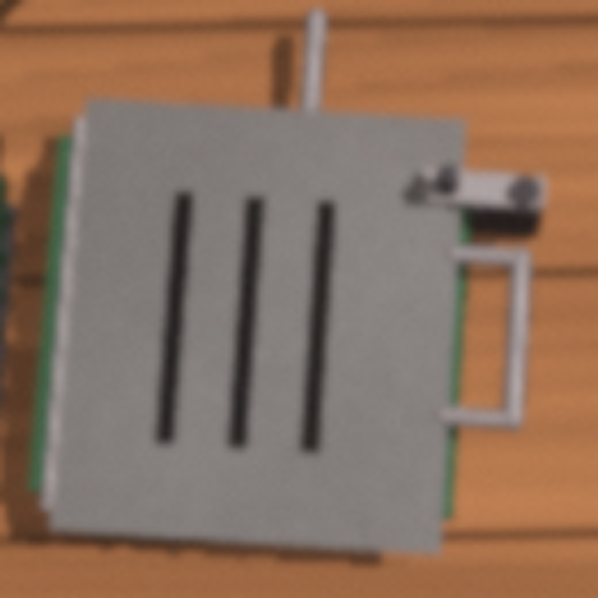

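Top crop: flap corners at crop (465,122), (438,551), (50,528), (88,100); bar ends (520,254), (513,418); pin top (447,178); stay-pin tip (318,12). I'll fit the sander pose to both views.

Run:
```python
from h import *
from scipy.optimize import least_squares
M=np.array([[121,-90,89],[-121,-90,89],[-121,125,89],[121,125,89],[45,-125,88],[-45,-125,88],[80,-82,137],[183,.5,48]])/1000
T=np.array([(465,122),(438,551),(50,528),(88,100),(520,254),(513,418),(447,178),(318,12)])/4.6+[225,180]
S=np.array([(452,527),(40,300),(300,58),(680,240),(270,494),(112,407),(381,404),(660,498)])/5+[225,100]
def W(p): 
    c,s=np.cos(p[2]),np.sin(p[2]);return np.c_[c*M[:,0]-s*M[:,1]+p[0],s*M[:,0]+c*M[:,1]+p[1],M[:,2]]
for use in("t","s","ts"):
    f=lambda p:np.concatenate(([(proj("top",W(p))-T).ravel()] if "t" in use else [])+([(proj("scene",W(p))-S).ravel()] if "s" in use else []))
    r=least_squares(f,[.52,.06,-.07],loss="soft_l1");print(use,r.x[:2].round(4),np.degrees(r.x[2]).round(2));print(f(r.x).reshape(-1,2).round(1).tolist())
    # free z for triangulation
def tri(a,b):
    def g(X): return np.r_[(proj("top",X)-a).ravel(),(proj("scene",X)-b).ravel()]
    return least_squares(g,[.5,0,.1]).x.round(4)
print([tri(a,b).tolist() for a,b in zip(T,S)]);print(W(r.x).round(4))
# tray/carton
tt={"tray":[(404,253),(467,253),(467,301),(402,300)],"carton":[(394,193),(458,188),(461,233),(399,241)]}
```

```text
t [0.5105 0.062 ] -4.36
[[0.3, -0.8], [0.5, 0.6], [-0.3, 0.1], [-0.5, -0.8], [0.3, 0.5], [-0.2, 0.1], [0.0, -0.7], [-0.2, 1.5]]
s [0.5144 0.061 ] -4.15
[[-0.8, -1.2], [0.0, -0.5], [-0.6, -1.6], [0.9, -0.6], [-0.2, 0.8], [0.9, 1.1], [0.4, 0.2], [-0.5, 1.3]]
ts [0.5124 0.0619] -4.28
[[0.2, -1.6], [0.6, -0.2], [-0.2, -0.6], [-0.5, -1.5], [0.2, -0.3], [-0.1, -0.8], [0.0, -1.5], [-0.2, 0.8], [-1.5, -1.8], [-0.4, -1.2], [-1.0, -2.0], [0.4, -1.1], [-0.8, 0.2], [0.3, 0.4], [-0.2, -0.4], [-1.2, 0.8]]
[[0.6266, -0.0344, 0.0783], [0.3844, -0.0173, 0.083], [0.4007, 0.1976, 0.0794], [0.6406, 0.1777, 0.0835], [0.5481, -0.0647, 0.0867], [0.4566, -0.0593, 0.0882], [0.5843, -0.0246, 0.1325], [0.6969, 0.0485, 0.0525]]
[[ 0.6263 -0.0369  0.089 ]
 [ 0.385  -0.0188  0.089 ]
 [ 0.4011  0.1956  0.089 ]
 [ 0.6424  0.1775  0.089 ]
 [ 0.5479 -0.0661  0.088 ]
 [ 0.4582 -0.0594  0.088 ]
 [ 0.586  -0.0258  0.137 ]
 [ 0.6949  0.0488  0.048 ]]
```

```bash
cat >> h.py <<'E'
SX,SY,SYAW=.512,.062,-4.3
def s2w(p):
    p=np.array(p,float)/1000;c,s=np.cos(np.radians(SYAW)),np.sin(np.radians(SYAW));return np.array([c*p[0]-s*p[1]+SX,s*p[0]+c*p[1]+SY,p[2]])
def w2s(w):
    c,s=np.cos(np.radians(SYAW)),np.sin(np.radians(SYAW));a,b=w[0]-SX,w[1]-SY;return np.array([c*a+s*b,-s*a+c*b,w[2]])*1000
def to(w,yaw=None):  # world TCP target -> units
    o=env.get_obs();Rm=R.from_euler("xyz",o["tool_rot"],degrees=True)
    d=Rm.inv().apply(np.array(w)-o["tool_pos"])/.04
    t=0 if yaw is None else -((yaw-o["tool_rot"][2]+180)%360-180)/10
    print("units",d.round(3),"turn",round(t,3))
def st():
    o=env.get_obs();print("t",round(o["time_s"],2),"S",w2s(o["tool_pos"]).round(1),"rot",o["tool_rot"].round(1),"F",o["force"].round(1),"w",round(o["grip_width"]*1000,1),"g",round(o["grasp_force"],1),"q",o["qpos"].round(0))
E
python3 -c "
from h import *
st();to(s2w([80,-82,190]),175.7)"
```

```text
t 0.1 S [-353.5  531.2  221.6] rot [-179.9    0.   162.1] F [ 0.1  1.2 -0.9] w 87.4 g 0.0 q [-71.  18.  -4.  83.   1.  79.  -3.]
units [-14.131 -12.358   0.812] turn -1.356
```

>>> drive_tool --moves '[-1, -0.9, -0.2, 0, 87, -2.1, -1.8, -0.5, 0, 60, -3.2, -2.8, -0.5, 0, 40, -4.3, -3.8, -0.5, 0, 30, -5.4, -4.7, -0.5, 0, 30]'

```text
time_s: 0.72
tool_pos: [0.348, 0.3713, 0.2423]
tool_rot: [-180.0, -0.0, 162.1]
force: [1.4, 0.2, 0.3]
grip_width: 0.0551
grasp_force: 0.0
```

>>> drive_tool --moves '[-1.1, -0.96, 0, 0, 30, -2.2, -1.92, 0, 0, 30, -3.3, -2.88, 0, 0, 30, -4.4, -3.85, 0, 0, 30, -5.4, -4.7, 0, 0, 30]'

```text
time_s: 1.35
tool_pos: [0.4958, 0.1261, 0.2424]
tool_rot: [180.0, -0.0, 162.1]
force: [1.8, 0.9, -0.6]
grip_width: 0.0304
grasp_force: 0.0
```

>>> drive_tool --moves '[-1.1, -0.96, 0, 0, 30, -2.2, -1.92, 0, 0, 30, -3.3, -2.9, 0, -0.7, 30, -3.3, -2.9, 0, -1.36, 30, -3.3, -2.9, 0, -1.36, 30]'

```text
time_s: 1.98
tool_pos: [0.5851, -0.0231, 0.2419]
tool_rot: [-180.0, -0.1, 175.6]
force: [-0.5, 1.0, 0.0]
grip_width: 0.0301
grasp_force: 0.0
```

```bash
python3 -c "
from h import *
st();to(s2w([80,-82,108]),175.7)"
```

```text
t 1.98 S [ 79.3 -79.3 241.9] rot [-1.800e+02 -1.000e-01  1.756e+02] F [-0.5  1.   0. ] w 30.1 g 0.0 q [-27.  11.  30.  92.  -5.  79.  90.]
units [-0.023 -0.066  3.346] turn -0.01
```

>>> drive_tool --moves '[0, -0.07, 1.2, 0, 30, 0, -0.07, 2.4, 0, 30, 0, -0.07, 3.0, 0, 30, 0, -0.07, 3.3, 0, 30, 0, -0.07, 3.3, 0, 5]' --squeeze 12

```text
time_s: 2.6
tool_pos: [0.5848, -0.0246, 0.1103]
tool_rot: [180.0, -0.0, 175.8]
force: [0.1, -0.2, 0.5]
grip_width: 0.0255
grasp_force: 0.0
```

>>> drive_tool --moves '[0, 0, 0, 0, 5, 0, 0, 0, 0, 5, 0, 0, 0, 0, 5]'

```text
time_s: 2.98
tool_pos: [0.5861, -0.026, 0.1119]
tool_rot: [180.0, 0.1, 175.7]
force: [0.3, -1.6, 4.1]
grip_width: 0.0116
grasp_force: 12.0
```

```bash
python3 -c "
from h import *
st()"
```

```text
t 2.98 S [ 80.5 -82.2 111.9] rot [1.800e+02 1.000e-01 1.757e+02] F [ 0.3 -1.6  4.1] w 11.6 g 12.0 q [-25.  16.  30. 101.  -9.  65.  93.]
```

>>> drive_tool --moves '[-0.35, -0.06, -0.04, 0, 5, -0.66, -0.23, -0.04, 0, 5, -0.91, -0.49, -0.04, 0, 5, -1.05, -0.82, -0.04, 0, 5, -1.07, -1.18, -0.04, 0, 5]'

```text
time_s: 3.6
tool_pos: [0.6299, -0.0728, 0.1125]
tool_rot: [179.8, 0.5, 175.9]
force: [6.8, 4.5, -4.1]
grip_width: 0.0114
grasp_force: 12.0
```

>>> drive_tool --moves '[0, 0, 0, 0, 5, 0, 0, 0, 0, 5]'

```text
time_s: 3.85
tool_pos: [0.6287, -0.0771, 0.1126]
tool_rot: [-179.9, 0.5, 175.7]
force: [7.2, -0.4, -4.7]
grip_width: 0.0111
grasp_force: 12.0
```

```bash
python3 -c "
from h import *
st()"
```

```text
t 3.85 S [ 126.8 -130.   112.6] rot [-179.9    0.5  175.7] F [ 7.2 -0.4 -4.7] w 11.1 g 12.0 q [-20.  22.  30.  95. -12.  66.  99.]
```

>>> drive_tool --moves '[0, 0, 0, 0, 36, 0, 0, 0, 0, 36, 0, 0, -1.2, 0, 36, 0, 0, -2, 0, 36, 0.6, 0, -2, 0, 36]'

```text
time_s: 4.47
tool_pos: [0.603, -0.0747, 0.1953]
tool_rot: [-180.0, 0.4, 175.7]
force: [1.1, -0.2, 0.5]
grip_width: 0.0357
grasp_force: 0.0
```

>>> drive_tool --moves '[1.2, 0.1, 0, 0, 28, 2.57, 0.12, 0, 0, 28, 2.57, 0.12, 0, 0, 28, 2.57, 0.12, 0, 0, 28]'

```text
time_s: 4.97
tool_pos: [0.499, -0.0616, 0.1928]
tool_rot: [180.0, 0.1, 175.7]
force: [0.2, 0.1, -0.2]
grip_width: 0.028
grasp_force: 0.0
```

```bash
python3 -c "
from h import *
st();to(s2w([0,-125,69]),175.7);p,d=save('scene','s2');cv2.imwrite('pics/s2c.png',cv2.resize(cv2.imread('pics/s2.png')[90:250,210:390],None,fx=3.6,fy=3.6,interpolation=2))"
```

```text
t 4.97 S [  -3.7 -124.2  192.8] rot [1.800e+02 1.000e-01 1.757e+02] F [ 0.2  0.1 -0.2] w 28.0 g 0.0 q [-27.   1.  31. 107.  -0.  72.  90.]
units [-0.086 -0.022  3.096] turn 0.003
```

View pics/s2c.png

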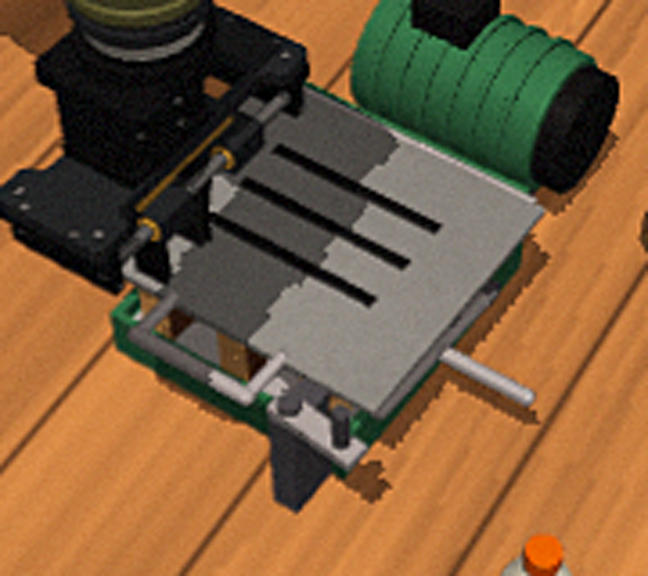

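The picture shows the lever pointing to +x, clear of the flap (crop pin at 342,428). Now the handle bar.

>>> drive_tool --moves '[-0.09, -0.02, 1.2, 0, 28, -0.09, -0.02, 2.4, 0, 28, -0.09, -0.02, 3.1, 0, 28, -0.09, -0.02, 3.1, 0, 28, -0.09, -0.02, 3.1, 0, 5]' --squeeze 20

```text
time_s: 5.65
tool_pos: [0.5033, -0.0629, 0.0692]
tool_rot: [-180.0, 0.1, 175.7]
force: [0.3, 0.1, 0.7]
grip_width: 0.0235
grasp_force: 0.0
```

>>> drive_tool --moves '[0, 0, 0, 0, 5, 0, 0, 0, 0, 5, 0, 0, 0, 0, 5]'

```text
time_s: 6.02
tool_pos: [0.5031, -0.0629, 0.0695]
tool_rot: [180.0, 0.2, 175.7]
force: [0.6, -0.9, 4.4]
grip_width: 0.0111
grasp_force: 20.0
```

```bash
python3 -c "
from h import *
st()
P=lambda a:np.array([-250*np.cos(a),250*np.sin(a)])
aa=np.linspace(0,1.59,16)
for k in range(3):
    print([(aa[5*k+j].round(2),((P(aa[5*k+j])-P(aa[5*k]))*[1,-1]/40).round(3).tolist()) for j in range(1,6)])"
```

```text
t 6.03 S [   0.5 -125.2   69.5] rot [180.    0.2 175.7] F [ 0.6 -0.9  4.4] w 11.1 g 20.0 q [-25.   9.  32. 114.  -6.  58.  95.]
[(np.float64(0.11), [0.035, -0.661]), (np.float64(0.21), [0.14, -1.315]), (np.float64(0.32), [0.313, -1.954]), (np.float64(0.42), [0.553, -2.571]), (np.float64(0.53), [0.857, -3.16])]
[(np.float64(0.64), [0.365, -0.553]), (np.float64(0.74), [0.786, -1.064]), (np.float64(0.85), [1.258, -1.528]), (np.float64(0.95), [1.777, -1.939]), (np.float64(1.06), [2.337, -2.293])]
[(np.float64(1.17), [0.594, -0.293]), (np.float64(1.27), [1.216, -0.521]), (np.float64(1.38), [1.858, -0.682]), (np.float64(1.48), [2.514, -0.774]), (np.float64(1.59), [3.175, -0.797])]
```

>>> drive_tool --moves '[0, 0.03, -0.66, 0, 5, 0, 0.14, -1.31, 0, 5, 0, 0.31, -1.95, 0, 5, 0, 0.55, -2.57, 0, 5, 0, 0.86, -3.16, 0, 5]' --squeeze 30

```text
time_s: 6.65
tool_pos: [0.5055, -0.029, 0.1957]
tool_rot: [-179.9, 0.2, 175.7]
force: [5.1, -0.4, -3.8]
grip_width: 0.0111
grasp_force: 30.0
```

>>> drive_tool --moves '[0, 0.36, -0.55, 0, 5, 0, 0.79, -1.06, 0, 5, 0, 1.26, -1.53, 0, 5, 0, 1.78, -1.94, 0, 5, 0, 2.34, -2.29, 0, 5]'

```text
time_s: 7.28
tool_pos: [0.5125, 0.0616, 0.2886]
tool_rot: [-179.8, 0.2, 175.5]
force: [1.5, -6.6, 7.7]
grip_width: 0.0109
grasp_force: 30.0
```

```bash
python3 -c "
from h import *
st();print(125-250*np.cos(1.06),86-17+250*np.sin(1.06))"
```

```text
t 7.28 S [  0.6  -0.4 288.6] rot [-179.8    0.2  175.5] F [ 1.5 -6.6  7.7] w 10.9 g 30.0 q [-35.  -0.  25.  97.   0.  83.  76.]
2.781979534868128 287.08887058624657
```

>>> drive_tool --moves '[0, 0.59, -0.29, 0, 5, 0, 1.21, -0.52, 0, 5, 0, 1.86, -0.68, 0, 5, 0, 2.51, -0.77, 0, 5, 0, 3.1, -0.8, 0, 5]'

```text
time_s: 7.9
tool_pos: [0.5221, 0.1889, 0.3195]
tool_rot: [180.0, 0.3, 175.7]
force: [5.6, -1.9, -1.5]
grip_width: 0.011
grasp_force: 30.0
```

>>> drive_tool --moves '[0, 0, 0, 0, 5, 0, 0, 0, 0, 5]'

```text
time_s: 8.15
tool_pos: [0.5221, 0.1893, 0.3192]
tool_rot: [179.9, 0.2, 175.7]
force: [4.9, -0.3, 5.0]
grip_width: 0.0112
grasp_force: 30.0
```

```bash
python3 -c "
from h import *
st();p=w2s(env.get_obs()['tool_pos']);print(np.arctan2(p[2]+17-86,125-p[1]))"
```

```text
t 8.15 S [  0.5 127.7 319.2] rot [179.9   0.2 175.7] F [ 4.9 -0.3  5. ] w 11.2 g 30.0 q [-41.   5.  19.  89.  -2.  87.  64.]
1.5814885136544574
```

>>> drive_tool --moves '[0, 0, 0, 0, 30, 0, 0, 0, 0, 30, 0, 0, -0.5, 0, 30, 0, 0, -1.3, 0, 30, -0.8, -0.2, -1.3, 0, 30]'

```text
time_s: 8.78
tool_pos: [0.5511, 0.1809, 0.3731]
tool_rot: [179.8, 0.1, 176.0]
force: [0.0, -0.2, -0.6]
grip_width: 0.0297
grasp_force: 0.0
```

>>> drive_tool --moves '[-1.1, -0.9, 0, 0, 30, -2.2, -1.9, 0, 0, 30, -3.29, -2.98, 0, 0, 30, -3.29, -2.98, 0, 0, 30, -3.29, -2.98, 0, 0, 30]'

```text
time_s: 9.4
tool_pos: [0.6736, 0.0506, 0.3691]
tool_rot: [180.0, -0.1, 175.7]
force: [-0.3, -0.1, -0.7]
grip_width: 0.0299
grasp_force: 0.0
```

```bash
python3 -c "
from h import *
st();to(s2w([164,0.5,28]),175.7)
p,d=save('top','t2');P=cloud('top',d)
cv2.imwrite('pics/t2c.png',cv2.resize(cv2.imread('pics/t2.png')[160:320,170:370],None,fx=4,fy=3.75,interpolation=2))"
```

```text
t 9.4 S [162.    0.8 369.1] rot [ 1.800e+02 -1.000e-01  1.757e+02] F [-0.3 -0.1 -0.7] w 29.9 g 0.0 q [-25.  22.  27.  65. -10.  96.  85.]
units [-0.07  -0.014  8.528] turn 0.005
```

View pics/t2c.png

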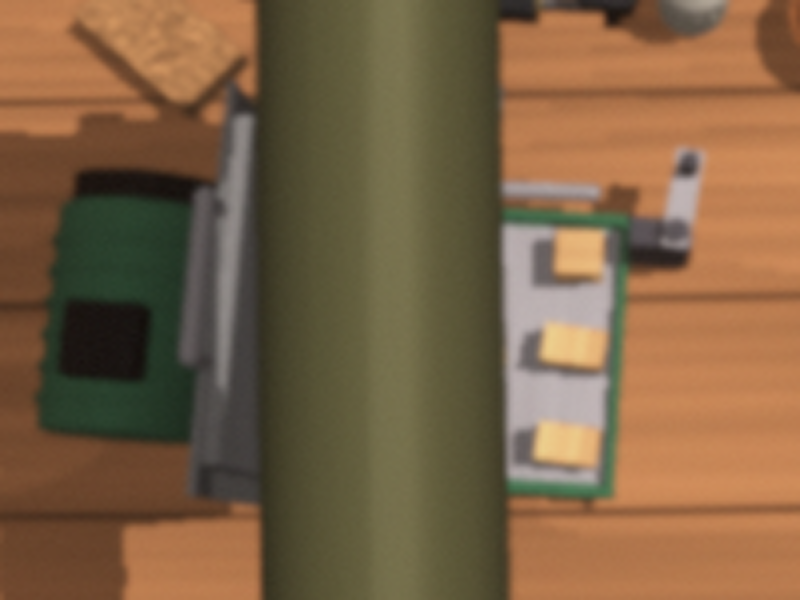

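Flap stays up; three light blocks show at crop (580,253), (572,345), (567,445). Check the forearm's height against the upright flap before going down.

```bash
python3 -c "
from h import *
d=np.load('pics/t2.npy');P=cloud('top',d)
ok=(d>0)&(P[...,2]>.36)&(P[...,2]<1.3)
Q=P[ok]
for x in np.arange(-.1,.8,.05):
    q=Q[abs(Q[:,0]-x)<.01]
    if len(q)>5: print(x.round(2),'top z',q[:,2].max().round(3),'y',np.percentile(q[:,1],[1,50,99]).round(3), len(q))
p,d=save('scene','s3');cv2.imwrite('pics/s3.png',cv2.imread('pics/s3.png'))
"
```

```text
0.25 top z 0.741 y [0.013 0.048 0.091] 528
0.3 top z 0.753 y [0.001 0.046 0.096] 1103
0.35 top z 0.749 y [0.009 0.046 0.089] 996
0.4 top z 0.753 y [0.009 0.046 0.088] 975
0.45 top z 0.759 y [0.01  0.047 0.089] 976
0.5 top z 0.764 y [0.01  0.047 0.089] 971
0.55 top z 0.769 y [0.01  0.047 0.092] 954
0.6 top z 0.775 y [0.009 0.048 0.092] 1029
0.65 top z 0.782 y [-0.039  0.033  0.144] 1679
0.7 top z 0.779 y [-0.043  0.028  0.095] 711
```

View pics/s3.png

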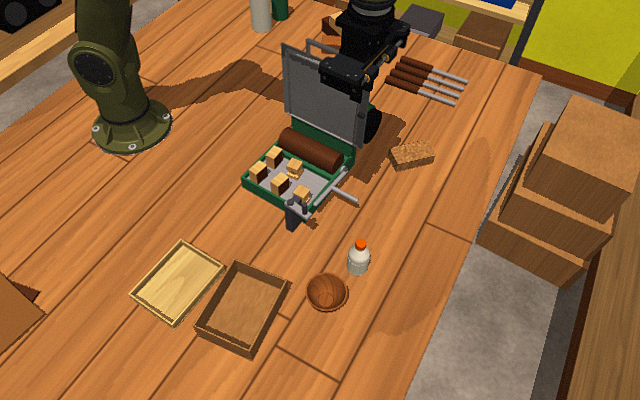

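Five pieces show in the pan at about (258,172), (274,156), (294,168), (280,184), (302,195); the forearm is well above the flap. Down to the stay pin.

>>> drive_tool --moves '[-0.07, -0.01, 1.4, 0, 30, -0.07, -0.01, 2.8, 0, 30, -0.07, -0.01, 4.2, 0, 30, -0.07, -0.01, 5.6, 0, 30, -0.07, -0.01, 6.4, 0, 30]'

```text
time_s: 10.12
tool_pos: [0.6745, 0.0519, 0.1114]
tool_rot: [179.9, -0.2, 175.9]
force: [-0.5, 0.4, -0.3]
grip_width: 0.0298
grasp_force: 0.0
```

>>> drive_tool --moves '[0, 0, 1.2, 0, 30, 0, 0, 2.1, 0, 30, 0, 0, 2.1, 0, 30, 0, 0, 2.1, 0, 5, 0, 0, 2.1, 0, 5]' --squeeze 20

```text
time_s: 10.75
tool_pos: [0.6786, 0.0497, 0.0329]
tool_rot: [179.9, 0.2, 175.8]
force: [-0.4, 0.3, -0.5]
grip_width: 0.0175
grasp_force: 0.0
```

>>> drive_tool --moves '[0, 0, 0, 0, 5, 0, 0, 0, 0, 5]'

```text
time_s: 11.0
tool_pos: [0.6783, 0.0501, 0.0318]
tool_rot: [179.9, 0.2, 175.8]
force: [1.0, 2.0, 2.8]
grip_width: 0.0115
grasp_force: 20.0
```

```bash
python3 -c "
from h import *
st()
P=lambda a:np.array([-70*np.cos(a),70*np.sin(a)])
aa=np.linspace(0,1.82,11)
for k in range(2):
    print([(aa[5*k+j].round(2),((P(aa[5*k+j])-P(aa[5*k]))*[1,-1]/40).round(3).tolist()) for j in range(1,6)])"
```

```text
t 11.0 S [166.8   0.6  31.8] rot [179.9   0.2 175.8] F [1.  2.  2.8] w 11.5 g 20.0 q [-24.  31.  24.  91. -14.  61.  89.]
[(np.float64(0.18), [0.029, -0.317]), (np.float64(0.36), [0.115, -0.623]), (np.float64(0.55), [0.254, -0.909]), (np.float64(0.73), [0.444, -1.164]), (np.float64(0.91), [0.676, -1.382])]
[(np.float64(1.09), [0.268, -0.172]), (np.float64(1.27), [0.562, -0.292]), (np.float64(1.46), [0.874, -0.357]), (np.float64(1.64), [1.192, -0.364]), (np.float64(1.82), [1.506, -0.314])]
```

>>> drive_tool --moves '[0, 0.03, -0.32, 0, 5, 0, 0.12, -0.62, 0, 5, 0, 0.25, -0.91, 0, 5, 0, 0.44, -1.16, 0, 5, 0, 0.68, -1.38, 0, 5]' --squeeze 30

```text
time_s: 11.62
tool_pos: [0.68, 0.0757, 0.0841]
tool_rot: [-179.9, 0.1, 175.7]
force: [7.3, -0.1, -11.5]
grip_width: 0.0109
grasp_force: 30.0
```

>>> drive_tool --moves '[0, 0.27, -0.17, 0, 5, 0, 0.56, -0.29, 0, 5, 0, 0.87, -0.36, 0, 5, 0, 1.19, -0.36, 0, 5, 0, 1.52, -0.31, 0, 5]'

```text
time_s: 12.25
tool_pos: [0.6847, 0.1309, 0.0999]
tool_rot: [-179.6, 0.1, 175.5]
force: [-0.7, -5.2, 5.2]
grip_width: 0.0112
grasp_force: 30.0
```

>>> drive_tool --moves '[0, 0.05, 0.02, 0, 5, 0, 0.1, 0.04, 0, 5, 0, 0.1, 0.04, 0, 5]'

```text
time_s: 12.62
tool_pos: [0.6852, 0.1359, 0.0989]
tool_rot: [-179.7, 0.2, 175.6]
force: [-1.6, -6.5, 10.8]
grip_width: 0.011
grasp_force: 30.0
```

```bash
python3 -c "
from h import *
st();p=w2s(env.get_obs()['tool_pos']);print(np.pi-np.arctan2(p[2]+13.2-45,p[1]-70.5))"
```

```text
t 12.62 S [167.1  86.7  98.9] rot [-179.7    0.2  175.6] F [-1.6 -6.5 10.8] w 11.0 g 30.0 q [-31.  30.  24.  85. -12.  68.  80.]
1.8072548832124582
```

>>> drive_tool --moves '[0, -0.08, -0.03, 0, 30, 0, -0.08, -0.03, 0, 30, 0, -0.08, -0.8, 0, 30, 0, -0.08, -2.2, 0, 30, 0, -0.08, -3.6, 0, 30]'

```text
time_s: 13.25
tool_pos: [0.6826, 0.1385, 0.2405]
tool_rot: [-180.0, -0.1, 175.8]
force: [0.3, -0.1, -0.6]
grip_width: 0.0299
grasp_force: 0.0
```

>>> drive_tool --moves '[0, 0, -1.5, 0, 30, 0, 0, -3, 0, 30, 0, 0, -3.4, 0, 30, 0, 0, -3.4, 0, 30]'

```text
time_s: 13.75
tool_pos: [0.6838, 0.1383, 0.3772]
tool_rot: [179.9, 0.1, 175.8]
force: [0.1, -0.7, -0.0]
grip_width: 0.03
grasp_force: 0.0
```

```bash
python3 -c "
from h import *
st();to(s2w([0,127,375]),175.7)
p,d=save('scene','s4');cv2.imwrite('pics/s4c.png',cv2.resize(cv2.imread('pics/s4.png')[20:220,230:430],None,fx=3,fy=3,interpolation=2))
P=cloud('scene',d);p2,d2=save('top','t4');P2=cloud('top',d2)
for Q,im,dd in((P,p,d),(P2,p2,d2)):
    c,s=np.cos(np.radians(SYAW)),np.sin(np.radians(SYAW))
    a,b=Q[...,0]-SX,Q[...,1]-SY;X=(c*a+s*b)*1000;Y=(-s*a+c*b)*1000;Z=Q[...,2]*1000
    m=(dd>0)&(abs(X)<35)&(Z>326)&(Z<350)&(Y>60)&(Y<170);print(m.sum(),np.median(Y[m]) if m.any() else 0,np.median(Z[m]) if m.any() else 0)
"
```

```text
t 13.75 S [165.6  88.9 377.2] rot [1.799e+02 1.000e-01 1.758e+02] F [ 0.1 -0.7 -0. ] w 30.0 g 0.0 q [-30.  25.  26.  60. -11.  98.  78.]
units [4.139 0.957 0.048] turn 0.008
156 122.85609890411868 337.6818329030052
0 0 0
```

View pics/s4c.png

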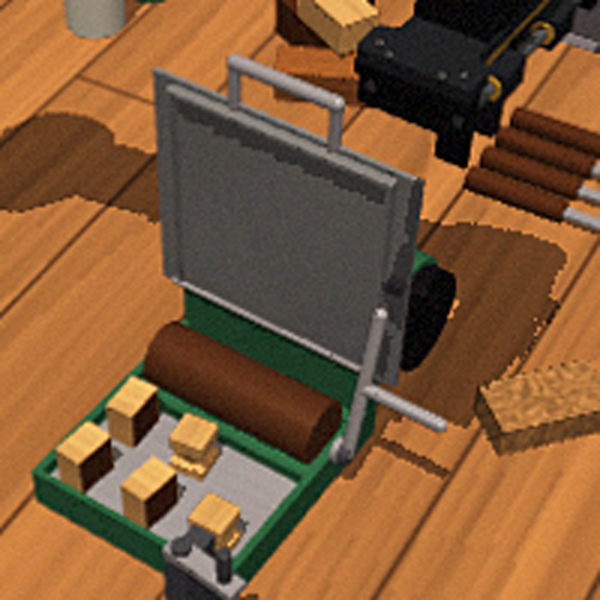

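The stay is up (tip at crop 380,315), the flap upright; the pan holds three offcuts at (86,455), (133,408), (150,488) and two pulls at (193,442), (215,522). Now back to the bar.

>>> drive_tool --moves '[1.1, 0.3, 0, 0, 30, 2.2, 0.6, 0, 0, 30, 3.4, 0.9, 0, 0, 30, 4.14, 0.96, 0, 0, 30, 4.14, 0.96, 0, 0, 30]'

```text
time_s: 14.48
tool_pos: [0.5188, 0.1896, 0.375]
tool_rot: [180.0, -0.1, 176.0]
force: [0.3, 0.5, 0.3]
grip_width: 0.03
grasp_force: 0.0
```

>>> drive_tool --moves '[0, 0, 0.7, 0, 30, 0, 0, 1.42, 0, 30, 0, 0, 1.42, 0, 30, 0, 0, 1.42, 0, 5, 0, 0, 1.42, 0, 5]' --squeeze 20

```text
time_s: 15.1
tool_pos: [0.522, 0.1884, 0.3205]
tool_rot: [180.0, 0.1, 175.7]
force: [0.1, -1.3, -0.3]
grip_width: 0.0172
grasp_force: 0.0
```

>>> drive_tool --moves '[0, 0, 0, 0, 5, 0, 0, 0, 0, 5]'

```text
time_s: 15.35
tool_pos: [0.5218, 0.1884, 0.3204]
tool_rot: [179.9, 0.1, 175.7]
force: [1.3, -0.3, 3.2]
grip_width: 0.011
grasp_force: 20.0
```

```bash
python3 -c "
from h import *
st()
P=lambda a:np.array([-250*np.cos(a),250*np.sin(a)])
print([(a,((P(a)-P(1.58))*[1,-1]/40).round(3).tolist()) for a in (1.53,1.48,1.43,1.38,1.35)])"
```

```text
t 15.35 S [3.000e-01 1.268e+02 3.204e+02] rot [1.799e+02 1.000e-01 1.757e+02] F [ 1.3 -0.3  3.2] w 11.0 g 20.0 q [-43.   5.  22.  89.  -2.  87.  65.]
[(1.53, [-0.312, 0.005]), (1.48, [-0.624, 0.025]), (1.43, [-0.935, 0.062]), (1.38, [-1.243, 0.113]), (1.35, [-1.426, 0.151])]
```

>>> drive_tool --moves '[0, -0.31, 0, 0, 5, 0, -0.62, 0.02, 0, 5, 0, -0.8, 0.04, 0, 5, 0, -0.94, 0.06, 0, 5, 0, -1.05, 0.08, 0, 5]'

```text
time_s: 15.98
tool_pos: [0.5185, 0.1463, 0.3165]
tool_rot: [179.9, 0.1, 175.7]
force: [3.3, 0.3, 3.4]
grip_width: 0.0114
grasp_force: 20.0
```

>>> drive_tool --moves '[0, -0.1, 0.02, 0, 5, 0, -0.19, 0.035, 0, 5, 0, -0.25, 0.05, 0, 5, 0, -0.25, 0.05, 0, 5]'

```text
time_s: 16.48
tool_pos: [0.5176, 0.1359, 0.3143]
tool_rot: [-180.0, 0.0, 175.7]
force: [5.1, -1.2, 4.1]
grip_width: 0.0114
grasp_force: 20.0
```

```bash
python3 -c "
from h import *
st();p=w2s(env.get_obs()['tool_pos']);print(np.arctan2(p[2]+16-86,125-p[1]))"
```

```text
t 16.48 S [1.000e-01 7.410e+01 3.143e+02] rot [-180.     0.   175.7] F [ 5.1 -1.2  4.1] w 11.4 g 20.0 q [-41.   2.  24.  92.  -1.  86.  69.]
1.3655553560813651
```

>>> drive_tool --moves '[0, -0.06, 0.01, 0, 5, 0, -0.06, 0.01, 0, 5]'

```text
time_s: 16.73
tool_pos: [0.5174, 0.1337, 0.3138]
tool_rot: [-180.0, 0.0, 175.7]
force: [5.3, -0.5, 3.7]
grip_width: 0.0111
grasp_force: 20.0
```

>>> drive_tool --moves '[0, -0.06, 0.015, 0, 5, 0, -0.06, 0.015, 0, 5]'

```text
time_s: 16.98
tool_pos: [0.5173, 0.1313, 0.3132]
tool_rot: [-180.0, 0.0, 175.7]
force: [5.0, -0.1, 3.5]
grip_width: 0.0113
grasp_force: 20.0
```

>>> drive_tool --moves '[0, -0.06, 0.015, 0, 5, 0, -0.06, 0.015, 0, 5]'

```text
time_s: 17.23
tool_pos: [0.5171, 0.1289, 0.3125]
tool_rot: [-180.0, 0.0, 175.7]
force: [4.6, -0.7, 3.0]
grip_width: 0.0111
grasp_force: 20.0
```

```bash
python3 -c "
from h import *
st()
p,d=save('scene','s5');cv2.imwrite('pics/s5c.png',cv2.resize(cv2.imread('pics/s5.png')[80:190,280:420],None,fx=5,fy=5,interpolation=2))"
```

```text
t 17.23 S [1.000e-01 6.710e+01 3.125e+02] rot [-180.     0.   175.7] F [ 4.6 -0.7  3. ] w 11.1 g 20.0 q [-41.   2.  25.  92.  -1.  86.  70.]
```

View pics/s5c.png

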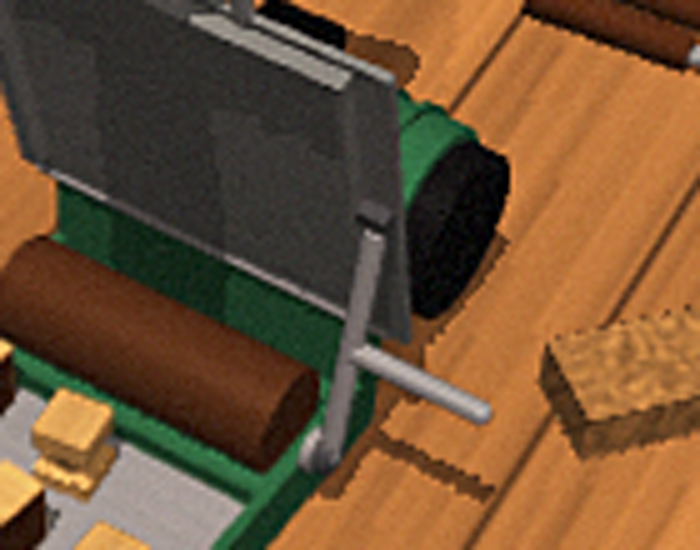

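The stay tip (crop 374,222) is just below the cleat, almost touching the flap. Lower slightly more, watching the lag.

>>> drive_tool --moves '[0, -0.08, 0.02, 0, 5, 0, -0.08, 0.02, 0, 5]'

```text
time_s: 17.52
tool_pos: [0.5169, 0.1258, 0.3118]
tool_rot: [-180.0, 0.0, 175.7]
force: [4.9, -0.4, 3.6]
grip_width: 0.0114
grasp_force: 20.0
```

>>> drive_tool --moves '[0, -0.08, 0.02, 0, 5, 0, -0.08, 0.02, 0, 5]'

```text
time_s: 17.77
tool_pos: [0.5166, 0.1236, 0.3112]
tool_rot: [179.9, 0.1, 175.8]
force: [5.4, 2.6, 4.4]
grip_width: 0.011
grasp_force: 20.0
```

The lag suggests that I was past contact and pushing the stay back (its friction is small at the tip). I'll raise the flap again, re-seat the stay against its stop and release the flap just above contact.

>>> drive_tool --moves '[0, 0.4, -0.09, 0, 5, 0, 0.8, -0.16, 0, 5, 0, 1.2, -0.21, 0, 5, 0, 1.64, -0.23, 0, 5, 0, 1.64, -0.23, 0, 5]'

```text
time_s: 18.4
tool_pos: [0.5213, 0.1898, 0.3194]
tool_rot: [-179.9, 0.0, 175.8]
force: [4.6, -1.0, 0.6]
grip_width: 0.0112
grasp_force: 20.0
```

>>> drive_tool --moves '[0, 0, 0, 0, 30, 0, 0, 0, 0, 30, 0, 0, -0.6, 0, 30, 0, 0, -1.4, 0, 30, -0.8, -0.1, -1.4, 0, 30]'

```text
time_s: 19.02
tool_pos: [0.552, 0.1838, 0.3794]
tool_rot: [179.8, 0.1, 176.0]
force: [0.2, 0.5, -0.2]
grip_width: 0.0299
grasp_force: 0.0
```

>>> drive_tool --moves '[-1.1, -0.4, 0, 0, 30, -2.2, -0.8, 0, 0, 30, -3.3, -0.9, 0, 0, 30, -3.3, -0.9, 0, 0, 30]'

```text
time_s: 19.52
tool_pos: [0.6829, 0.1351, 0.3718]
tool_rot: [-179.8, -0.3, 175.6]
force: [-0.4, -0.5, -0.0]
grip_width: 0.0299
grasp_force: 0.0
```

```bash
python3 -c "
from h import *
st();to(s2w([166,86,200]),175.7);to(s2w([166,86,97]),175.7)
p,d=save('scene','s6');cv2.imwrite('pics/s6c.png',cv2.resize(cv2.imread('pics/s6.png')[60:200,230:400],None,fx=4,fy=4,interpolation=2))"
```

```text
t 19.52 S [164.9  85.7 371.8] rot [-179.8   -0.3  175.6] F [-0.4 -0.5 -0. ] w 29.9 g 0.0 q [-31.  25.  28.  60. -11.  98.  79.]
units [-0.054  0.022  4.295] turn -0.011
units [-0.069  0.031  6.87 ] turn -0.011
```

View pics/s6c.png

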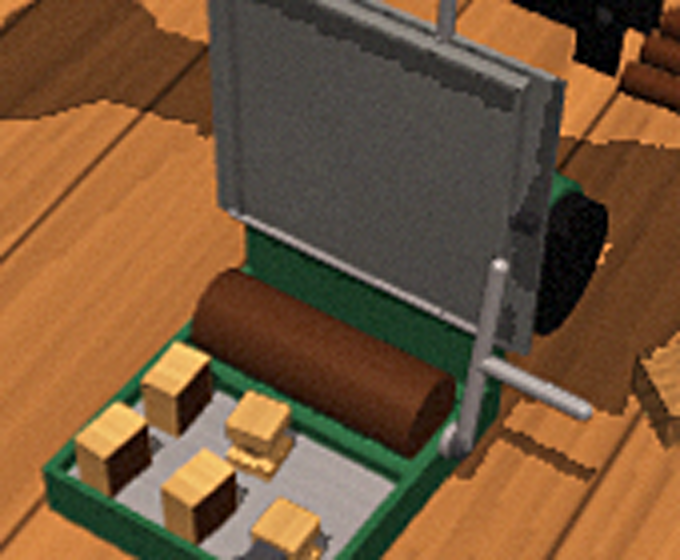

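The stay tip has moved back about 2 px, confirming it. Re-seat it.

>>> drive_tool --moves '[-0.06, 0, 1.4, 0, 30, -0.06, 0, 2.8, 0, 30, -0.06, 0, 4.2, 0, 30, -0.06, 0, 5.5, 0, 30, -0.06, 0, 6, 0, 30]'

```text
time_s: 20.2
tool_pos: [0.6808, 0.1373, 0.1334]
tool_rot: [-180.0, -0.3, 175.8]
force: [0.2, -0.1, -0.9]
grip_width: 0.03
grasp_force: 0.0
```

>>> drive_tool --moves '[0, 0, 0.8, 0, 30, 0, 0, 0.8, 0, 30, 0, 0, 0.8, 0, 5, 0, 0, 0.8, 0, 5, 0, 0, 0.8, 0, 5]' --squeeze 20

```text
time_s: 20.82
tool_pos: [0.6855, 0.135, 0.1063]
tool_rot: [180.0, 0.2, 175.7]
force: [-0.7, -1.3, 5.4]
grip_width: 0.0112
grasp_force: 20.0
```

>>> drive_tool --moves '[0, 0.05, 0.01, 0, 5, 0, 0.1, 0.02, 0, 5, 0, 0.15, 0.03, 0, 5, 0, 0.2, 0.04, 0, 5, 0, 0.2, 0.04, 0, 5]'

```text
time_s: 21.45
tool_pos: [0.6856, 0.136, 0.1059]
tool_rot: [-179.5, 0.1, 175.4]
force: [-5.3, -12.4, 14.3]
grip_width: 0.0114
grasp_force: 20.0
```

```bash
python3 -c "
from h import *
st()"
```

```text
t 21.45 S [167.6  86.8 105.9] rot [-1.795e+02  1.000e-01  1.754e+02] F [ -5.3 -12.4  14.3] w 11.4 g 20.0 q [-32.  30.  26.  84. -13.  69.  81.]
```

>>> drive_tool --moves '[0, -0.08, -0.02, 0, 5, 0, -0.12, -0.03, 0, 30, 0, -0.12, -0.03, 0, 30, 0, -0.12, -1.2, 0, 30, 0, -0.12, -2.6, 0, 30]'

```text
time_s: 22.08
tool_pos: [0.6831, 0.1412, 0.2056]
tool_rot: [180.0, -0.2, 175.9]
force: [1.5, 1.1, 0.8]
grip_width: 0.0295
grasp_force: 0.0
```

>>> drive_tool --moves '[0, 0, -1.5, 0, 30, 0, 0, -3, 0, 30, 0, 0, -4.2, 0, 30, 1, 0.2, -4.2, 0, 30, 2.2, 0.5, -4.2, 0, 30]'

```text
time_s: 22.7
tool_pos: [0.5977, 0.1671, 0.3743]
tool_rot: [180.0, 0.0, 175.8]
force: [-0.1, 2.3, -0.3]
grip_width: 0.0298
grasp_force: 0.0
```

```bash
python3 -c "
from h import *
st();to(s2w([0,127,375]),175.7);to(s2w([0,127,320]),175.7)
p,d=save('scene','s7');cv2.imwrite('pics/s7c.png',cv2.resize(cv2.imread('pics/s7.png')[60:200,230:400],None,fx=4,fy=4,interpolation=2))
a=cv2.imread('pics/s4.png',0);b=cv2.imread('pics/s7.png',0)
t=a[117:140,345:366].copy()
r=cv2.matchTemplate(b[105:152,335:376],t,cv2.TM_CCOEFF_NORMED);print(cv2.minMaxLoc(r))
b=cv2.imread('pics/s6.png',0);print(cv2.minMaxLoc(cv2.matchTemplate(b[105:152,335:376],t,cv2.TM_CCOEFF_NORMED)))"
```

```text
t 22.7 S [ 77.6 111.2 374.3] rot [180.    0.  175.8] F [-0.1  2.3 -0.3] w 29.8 g 0.0 q [-39.  14.  27.  73.  -6.  94.  72.]
units [ 1.94   0.397 -0.019] turn 0.006
units [1.94  0.396 1.356] turn 0.006
(-0.4166819751262665, 0.9569481611251831, (0, 7), (10, 12))
(-0.30460718274116516, 0.7814847826957703, (0, 4), (8, 14))
```

>>> drive_tool --moves '[0.9, 0.2, 0, 0, 30, 1.94, 0.4, 0, 0, 30, 1.94, 0.4, 0, 0, 30, 1.94, 0.4, 0.7, 0, 30, 1.94, 0.4, 1.36, 0, 30]'

```text
time_s: 23.38
tool_pos: [0.5226, 0.1881, 0.3195]
tool_rot: [180.0, 0.0, 175.8]
force: [0.0, 0.1, -0.2]
grip_width: 0.0299
grasp_force: 0.0
```

>>> drive_tool --moves '[0, 0, 0, 0, 30, 0, 0, 0, 0, 5, 0, 0, 0, 0, 5, 0, 0, 0, 0, 5, 0, 0, 0, 0, 5]'

```text
time_s: 24.0
tool_pos: [0.5226, 0.1876, 0.3212]
tool_rot: [179.9, 0.1, 175.7]
force: [1.5, 1.3, 2.4]
grip_width: 0.0113
grasp_force: 20.0
```

>>> drive_tool --moves '[0, -0.31, 0, 0, 5, 0, -0.62, 0.02, 0, 5, 0, -0.8, 0.04, 0, 5, 0, -0.94, 0.06, 0, 5, 0, -1.04, 0.08, 0, 5]'

```text
time_s: 24.62
tool_pos: [0.5192, 0.1459, 0.3173]
tool_rot: [179.9, 0.1, 175.7]
force: [3.4, 2.0, 2.6]
grip_width: 0.011
grasp_force: 20.0
```

```bash
python3 -c "
from h import *
st();p=w2s(env.get_obs()['tool_pos']);print(np.arccos((125-p[1])/250))"
```

```text
t 24.62 S [  0.9  84.2 317.3] rot [1.799e+02 1.000e-01 1.757e+02] F [3.4 2.  2.6] w 11.0 g 20.0 q [-43.   3.  26.  91.  -1.  86.  68.]
1.4067727639693992
```

>>> drive_tool --moves '[0, -0.06, 0.01, 0, 5, 0, -0.06, 0.01, 0, 40, 0, -0.06, 0.01, 0, 40, 0, -0.06, 0.01, 0, 40, 0, -0.1, -0.5, 0, 40]'

```text
time_s: 25.25
tool_pos: [0.5173, 0.142, 0.3353]
tool_rot: [-179.9, -0.2, 175.8]
force: [-0.7, -0.1, 0.5]
grip_width: 0.038
grasp_force: 0.0
```

>>> drive_tool --moves '[0, 0, -1.2, 0, 40, 0, -1.2, -1.4, 0, 40, 0, -2.5, -1.4, 0, 40, 0, -3.8, -1.4, 0, 60, 0, -5, -1.4, 0, 60]'

```text
time_s: 25.88
tool_pos: [0.503, -0.0593, 0.3929]
tool_rot: [180.0, -0.0, 175.7]
force: [0.2, 0.3, 0.8]
grip_width: 0.0527
grasp_force: 0.0
```

>>> drive_tool --moves '[1, -1, 0, 0, 60, 2, -2, 0, 0, 60, 3, -3, 0, 0, 60, 3, -4, 0, 0, 60, 3, -4, 0, 0, 60]'

```text
time_s: 26.5
tool_pos: [0.3705, -0.2114, 0.3929]
tool_rot: [180.0, -0.0, 175.3]
force: [0.7, 1.3, 0.3]
grip_width: 0.0601
grasp_force: 0.0
```

```bash
python3 -c "
from h import *
st()
p,d=save('scene','s8');p2,d2=save('top','t8')
a=cv2.resize(cv2.imread('pics/s8.png')[60:220,230:370],None,fx=3.75,fy=3.75,interpolation=2)
b=cv2.resize(cv2.imread('pics/t8.png')[185:305,270:350],None,fx=3.3,fy=5,interpolation=2)
b=cv2.resize(cv2.imread('pics/t8.png')[190:310,290:345],None,fx=5,fy=5,interpolation=2)
cv2.imwrite('pics/m8.png',np.hstack([a,b]));print(a.shape,b.shape)
for Q,dd in((cloud('scene',d),d),(cloud('top',d2),d2)):
    c,s=np.cos(np.radians(SYAW)),np.sin(np.radians(SYAW))
    a,b=Q[...,0]-SX,Q[...,1]-SY;X=(c*a+s*b)*1000;Y=(-s*a+c*b)*1000;Z=Q[...,2]*1000
    m=(dd>0)&(abs(X)<35)&(Z>318)&(Z<350)&(Y>40)&(Y<150);print(m.sum(),np.median(Y[m]) if m.any() else 0,np.median(Z[m]) if m.any() else 0)
"
```

```text
t 26.5 S [-120.6 -283.2  392.9] rot [180.   -0.  175.3] F [0.7 1.3 0.3] w 60.1 g 0.0 q [-20. -16.  36.  96.   9.  97. 102.]
(600, 525, 3) (600, 275, 3)
168 77.19512441381136 333.4983094076749
195 82.23843713416791 335.60852072738953
```

View pics/m8.png

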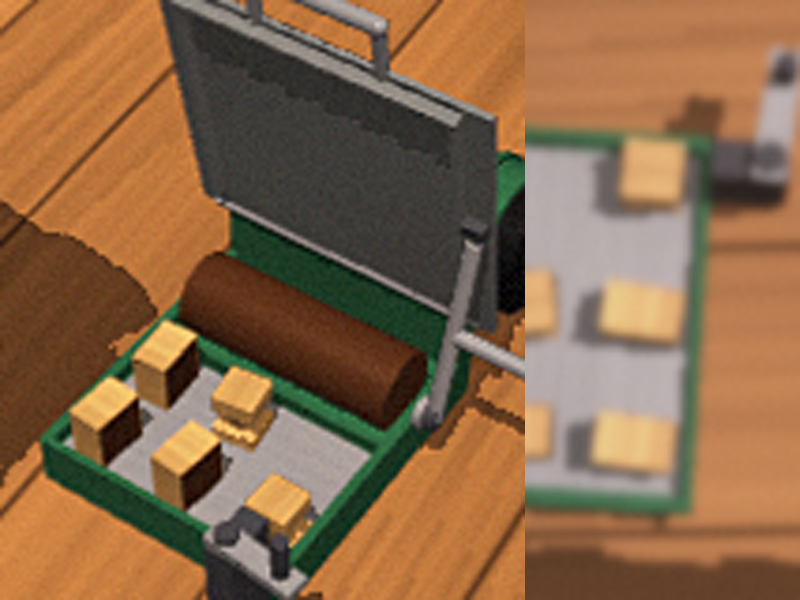

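The flap rests on the stay (tip at left panel 473,232 against the cleat), bar at y≈79, i.e. 1.385 rad; latch open. Pieces: offcuts at left panel (105,420), (165,362), (187,465), pulls at (243,400), (280,510). Now locate them by depth.

```bash
cat >> h.py <<'E'
def pieces(ns=("top","scene")):
    for n in ns:
        p,d=env.read_camera(n);Q=cloud(n,d);c,s=np.cos(np.radians(SYAW)),np.sin(np.radians(SYAW))
        a,b=Q[...,0]-SX,Q[...,1]-SY;X=(c*a+s*b)*1000;Y=(-s*a+c*b)*1000;Z=Q[...,2]*1000
        m=(d>0)&(abs(X)<105)&(Y>-98)&(Y<38)&(Z>64)&(Z<90)&(p[...,0]>130)&(p[...,0].astype(int)-p[...,2]>25)
        k,l,st_,_=cv2.connectedComponentsWithStats(m.astype(np.uint8),connectivity=4)
        for i in range(1,k):
            if st_[i,4]<12: continue
            q=np.c_[X[l==i],Y[l==i]].astype(np.float32);r=cv2.minAreaRect(q)
            print(n,"px",st_[i,:4],"n",st_[i,4],"c",np.round(r[0],1),"size",np.round(r[1],1),"ang",round(r[2],1),"z",np.median(Z[l==i]).round(1))
E
python3 -c "
from h import *
pieces()
for n in('top','scene'):
    p,d=env.read_camera(n);P=cloud(n,d);hsv=cv2.cvtColor(p,cv2.COLOR_RGB2HSV)
    for k,(x,y),z0,z1 in(('tray',(.445,-.325),.015,.045),('carton',(.61,-.31),.045,.08)):
        m=(d>0)&(abs(P[...,0]-x)<.1)&(abs(P[...,1]-y)<.12)&(P[...,2]>z0)&(P[...,2]<z1)
        q=P[m][:,:2]*1000;print(n,k,cv2.minAreaRect(q.astype(np.float32)),m.sum(),np.median(P[m][:,2]))
"
```

```text
top px [309 218  13  13] n 154 c [ 72.8 -63.5] size [32.3 31.2] ang 3.2 z 72.7
top px [283 244  13  14] n 158 c [ 0.6 -1.5] size [32.4 31.9] ang 9.2 z 72.8
top px [305 246  17  13] n 164 c [ -0.2 -63.1] size [40.2 26.8] ang 83.9 z 71.2
top px [279 270  16  11] n 176 c [-63.4   1.4] size [26.1 38.8] ang 3.6 z 72.3
top px [303 272  17  12] n 164 c [-65.8 -62.8] size [40.  26.4] ang 85.1 z 72.0
scene px [265 146  17  15] n 129 c [-62.9  -1.5] size [28.2 42.4] ang 5.4 z 70.2
scene px [286 158  17  14] n 142 c [ 3.6 -4.7] size [31.4 34.9] ang 7.5 z 71.6
scene px [249 161  18  16] n 135 c [-65.  -65.5] size [42.1 26.5] ang 83.5 z 70.1
scene px [270 172  19  17] n 147 c [  1.2 -65. ] size [42.9 28.2] ang 86.0 z 70.2
scene px [295 186  18  16] n 154 c [ 75.7 -66.5] size [32.7 32.6] ang 87.4 z 71.9
top tray ((468.47113037109375, -326.8775634765625), (164.18145751953125, 179.3594512939453), 5.195825099945068) 280 0.026657810036521325
top carton ((628.8764038085938, -295.2086486816406), (176.36883544921875, 189.46632385253906), 6.692176342010498) 522 0.05779757430498832
scene tray ((460.7759704589844, -322.4938049316406), (182.62258911132812, 165.96807861328125), 87.33309173583984) 1092 0.024914790816117527
scene carton ((629.7365112304688, -296.0926513671875), (177.0830078125, 193.8217010498047), 5.954169750213623) 1032 0.05619138598605611
```

>>> drive_tool --moves '[-0.9, 0.9, 0, 1, 60, -1.8, 2, 0.2, 2, 60, -2.7, 3, 0.8, 3, 60, -3.6, 4.1, 1.6, 4, 60, -4.5, 5, 2.5, 5, 50]'

```text
time_s: 27.42
tool_pos: [0.5663, -0.0201, 0.2936]
tool_rot: [179.9, -0.0, 125.6]
force: [1.3, -0.5, 0.7]
grip_width: 0.0558
grasp_force: 0.0
```

>>> drive_tool --moves '[0, 0, 1, 1, 50, 0, 0, 2, 2, 50, 0, 0, 2, 3, 50, 0, 0, 2, 3.9, 50, 0, 0, 2, 3.9, 50]'

```text
time_s: 28.05
tool_pos: [0.5648, -0.0222, 0.2141]
tool_rot: [-180.0, 0.0, 86.9]
force: [-0.0, 0.1, 0.2]
grip_width: 0.0503
grasp_force: 0.0
```

```bash
python3 -c "
from h import *
st();to(s2w([74,-66,47]),85.7);pieces(['scene'])"
```

```text
t 28.05 S [ 59.  -80.  214.1] rot [-180.     0.    86.9] F [-0.   0.1  0.2] w 50.3 g 0.0 q [-26.   9.  29.  97.  -4.  75.   0.]
units [0.341 0.385 4.177] turn 0.125
scene px [265 146  15  14] n 109 c [-63.6  -2.7] size [25.7 40.9] ang 1.1 z 69.9
scene px [287 158  15  12] n 98 c [ 3.4 -3.5] size [32.7 28.4] ang 2.8 z 72.2
scene px [249 161  18  15] n 133 c [-65.2 -65.4] size [41.3 27.1] ang 86.9 z 70.0
scene px [270 172  19  16] n 149 c [  2.5 -65.5] size [43.  27.9] ang 85.5 z 70.3
scene px [295 186  18  16] n 148 c [ 75.7 -66.6] size [31.1 32.7] ang 88.4 z 71.5
```

>>> drive_tool --moves '[0.34, 0.38, 1, 0.12, 50, 0.34, 0.38, 2.4, 0.12, 50, 0.34, 0.38, 3.5, 0.12, 50, 0.34, 0.38, 4.18, 0.12, 50, 0.34, 0.38, 4.18, 0.12, 50]' --squeeze 20

```text
time_s: 28.72
tool_pos: [0.5798, -0.0103, 0.0458]
tool_rot: [-179.8, 0.0, 85.7]
force: [-0.3, -0.4, -0.5]
grip_width: 0.0503
grasp_force: 0.0
```

>>> drive_tool --moves '[0, 0, 0, 0, 15, 0, 0, 0, 0, 15, 0, 0, 0, 0, 15, 0, 0, 0, 0, 15]'

```text
time_s: 29.22
tool_pos: [0.5816, -0.0105, 0.0485]
tool_rot: [179.9, -0.0, 85.6]
force: [-1.2, 0.4, 5.9]
grip_width: 0.0315
grasp_force: 20.0
```

>>> drive_tool --moves '[0, 0, -0.5, 0, 15, 0, 0, -1.5, 0, 15, 0, 0, -2.8, 0, 15, 0, 0, -3.8, 0, 15, 0, 0, -3.8, 0, 15]'

```text
time_s: 29.85
tool_pos: [0.5832, -0.011, 0.2042]
tool_rot: [179.5, -0.1, 85.5]
force: [-0.6, -1.1, -0.5]
grip_width: 0.0315
grasp_force: 20.0
```

```bash
python3 -c "
from h import *
st();to([.445,-.285,.19]);to([.445,-.365,.19]);to([.445,-.325,.025])"
```

```text
t 29.85 S [ 76.5 -67.5 204.2] rot [ 1.795e+02 -1.000e-01  8.550e+01] F [-0.6 -1.1 -0.5] w 31.5 g 20.0 q [-27.  11.  29.  96.  -6.  74.  -1.]
units [-7.1   -2.913  0.318] turn 0
units [-9.094 -2.757  0.315] turn 0
units [-8.104 -2.868  4.441] turn 0
```

>>> drive_tool --moves '[-1.2, -0.36, 0, 0, 15, -2.6, -0.8, 0, 0, 15, -4, -1.2, 0, 0, 15, -5.4, -1.65, 0, 0, 15, -6.6, -2, 0.3, 0, 15]'

```text
time_s: 30.48
tool_pos: [0.4793, -0.2699, 0.1874]
tool_rot: [179.9, 0.0, 85.5]
force: [-0.1, 0.1, -0.0]
grip_width: 0.0316
grasp_force: 20.0
```

>>> drive_tool --moves '[-1.3, -0.4, 0, 0, 15, -2.5, -0.76, 0, 0, 15, -2.5, -0.76, 1.3, 0, 15, -2.5, -0.76, 2.6, 0, 15, -2.5, -0.76, 2.6, 0, 15]'

```text
time_s: 31.1
tool_pos: [0.439, -0.3624, 0.0791]
tool_rot: [-179.5, -0.2, 85.5]
force: [0.5, 0.4, -0.1]
grip_width: 0.0316
grasp_force: 20.0
```

```bash
python3 -c "
from h import *
st();to([.445,-.365,.025],85.7)"
```

```text
t 31.1 S [ -41.  -428.7   79.1] rot [-179.5   -0.2   85.5] F [ 0.5  0.4 -0.1] w 31.6 g 20.0 q [  1.  19.  42. 105. -14.  62.  44.]
units [-0.058  0.167  1.35 ] turn -0.02
```

>>> drive_tool --moves '[0, 0.15, 0.8, 0, 15, 0, 0.15, 1.33, 0, 15, 0, 0.15, 1.33, 0, 15, 0, 0.15, 1.33, 0, 50, 0, 0.15, 1.33, 0, 50]'

```text
time_s: 31.72
tool_pos: [0.4492, -0.3661, 0.0314]
tool_rot: [179.9, 0.0, 85.5]
force: [0.2, 0.2, 0.0]
grip_width: 0.0442
grasp_force: 0.0
```

>>> drive_tool --moves '[0, 0, 0, 0, 50, 0, 0, -1.4, 0, 50, 0, 0, -2.8, 0, 50, 0, 0, -4.2, 0, 50, 1, 0.3, -4.4, 0, 50]'

```text
time_s: 32.35
tool_pos: [0.4635, -0.3316, 0.2114]
tool_rot: [179.5, 0.3, 85.1]
force: [1.0, 1.4, -0.4]
grip_width: 0.0501
grasp_force: 0.0
```

```bash
python3 -c "
from h import *
st();pieces();to(s2w([1.5,-5,190]),92.7)"
```

```text
t 32.35 S [ -18.8 -396.1  211.4] rot [179.5   0.3  85.1] F [ 1.   1.4 -0.4] w 50.1 g 0.0 q [-6. 10. 44. 98. -7. 75. 34.]
top px [283 244  13  13] n 155 c [ 1.1 -0.6] size [31.6 31.4] ang 4.2 z 73.2
top px [305 246  17  13] n 163 c [ -0.3 -63.1] size [39.8 26.4] ang 85.3 z 71.1
top px [279 270  16  11] n 176 c [-63.3   1.3] size [26.1 38.9] ang 3.4 z 71.9
top px [303 272  17  12] n 162 c [-65.7 -62.8] size [40.  26.9] ang 85.2 z 71.7
scene px [265 146  17  15] n 134 c [-63.2  -2.1] size [27.2 43. ] ang 4.0 z 69.8
scene px [286 158  17  14] n 141 c [ 4.2 -4.4] size [32.2 33.2] ang 7.2 z 71.4
scene px [248 161  19  15] n 144 c [-65.  -66.2] size [42.7 28.8] ang 82.3 z 69.9
scene px [270 172  19  17] n 153 c [  2.1 -65.1] size [42.2 28.4] ang 84.3 z 70.2
units [9.541 0.467 0.478] turn -0.681
```

>>> drive_tool --moves '[1.4, 0.07, 0, -0.2, 50, 2.9, 0.14, 0, -0.6, 50, 4.4, 0.2, 0, -0.6, 50, 5.8, 0.28, 0, -0.6, 50, 7.2, 0.35, 0, -0.6, 50]'

```text
time_s: 33.08
tool_pos: [0.4998, -0.0389, 0.2062]
tool_rot: [180.0, -0.0, 91.5]
force: [0.5, -0.4, 0.5]
grip_width: 0.0499
grasp_force: 0.0
```

```bash
python3 -c "
from h import *
st();to(s2w([2,-5,47]),91.7)"
```

```text
t 33.08 S [  -4.6 -101.6  206.2] rot [180.   -0.   91.5] F [ 0.5 -0.4  0.5] w 49.9 g 0.0 q [-27.   0.  28. 106.  -0.  74.   3.]
units [2.383 0.407 3.981] turn -0.017
```

>>> drive_tool --moves '[1.2, 0.2, 0, 0, 50, 2.38, 0.4, 0.4, 0, 50, 2.38, 0.4, 1.8, 0, 50, 2.38, 0.4, 3, 0, 50, 2.38, 0.4, 3.98, 0, 50]'

```text
time_s: 33.7
tool_pos: [0.5125, 0.0548, 0.0449]
tool_rot: [-179.9, 0.0, 91.5]
force: [0.0, 0.1, 0.6]
grip_width: 0.0498
grasp_force: 0.0
```

>>> drive_tool --moves '[0, 0, 0, 0, 50, 0, 0, 0, 0, 15, 0, 0, 0, 0, 15, 0, 0, 0, 0, 15, 0, 0, 0, 0, 15]'

```text
time_s: 34.33
tool_pos: [0.5148, 0.0554, 0.0487]
tool_rot: [179.8, -0.1, 91.5]
force: [-0.2, -0.9, 6.7]
grip_width: 0.0322
grasp_force: 20.0
```

>>> drive_tool --moves '[0, 0, -0.5, 0, 15, -0.2, 0, -1.5, 0, 15, -0.6, 0, -2.8, 0, 15, -1.2, 0, -3.8, 0, 15, -2, 0, -3.8, 0, 15]'

```text
time_s: 34.95
tool_pos: [0.518, -0.0249, 0.2032]
tool_rot: [179.5, -0.1, 91.6]
force: [0.2, -0.9, -0.5]
grip_width: 0.0322
grasp_force: 20.0
```

```bash
python3 -c "
from h import *
st();to([.447,-.295,.19],86)"
```

```text
t 34.95 S [ 12.5 -86.2 203.2] rot [ 1.795e+02 -1.000e-01  9.160e+01] F [ 0.2 -0.9 -0.5] w 32.2 g 20.0 q [-27.   2.  28. 104.  -1.  73.   3.]
units [-6.7   -1.968  0.303] turn 0.563
```

>>> drive_tool --moves '[-1.3, -0.4, 0, 0, 15, -2.7, -0.8, 0, 0, 15, -4.1, -1.2, 0, 0.5, 15, -5.4, -1.6, 0.3, 0.5, 15, -6.7, -1.97, 0.3, 0.5, 15]'

```text
time_s: 35.58
tool_pos: [0.4428, -0.2961, 0.1866]
tool_rot: [180.0, -0.1, 86.5]
force: [0.8, 0.3, -0.8]
grip_width: 0.0322
grasp_force: 20.0
```

>>> drive_tool --moves '[0, 0, 0, 0, 15, 0, 0, 1.3, 0, 15, 0, 0, 2.6, 0, 15, 0, 0, 2.6, 0, 15]'

```text
time_s: 36.08
tool_pos: [0.4413, -0.2923, 0.0798]
tool_rot: [-179.6, -0.2, 86.6]
force: [-0.1, -0.6, 0.5]
grip_width: 0.0316
grasp_force: 20.0
```

```bash
python3 -c "
from h import *
st();to([.447,-.295,.0255],86)"
```

```text
t 36.08 S [ -43.9 -358.6   79.8] rot [-179.6   -0.2   86.6] F [-0.1 -0.6  0.5] w 31.6 g 20.0 q [ -7.  13.  42. 111. -10.  60.  36.]
units [-0.063  0.155  1.356] turn 0.059
```

>>> drive_tool --moves '[-0.06, 0.15, 0.8, 0, 15, -0.06, 0.15, 1.33, 0, 15, -0.06, 0.15, 1.33, 0, 15, -0.06, 0.15, 1.33, 0, 50, -0.06, 0.15, 1.33, 0, 50]'

```text
time_s: 36.7
tool_pos: [0.4511, -0.2981, 0.0314]
tool_rot: [179.8, 0.0, 86.5]
force: [-0.1, 0.3, -0.3]
grip_width: 0.0443
grasp_force: 0.0
```

>>> drive_tool --moves '[0, 0, 0, 0, 50, 0, 0, -1.4, 0, 50, 0, 0, -2.8, 0, 50, 0, 0, -4.2, 0, 45, 1, 0.3, -4.4, 0, 45]'

```text
time_s: 37.33
tool_pos: [0.4649, -0.263, 0.2108]
tool_rot: [179.5, 0.2, 86.1]
force: [1.5, 1.1, -0.2]
grip_width: 0.0457
grasp_force: 0.0
```

```bash
python3 -c "
from h import *
st();pieces(['top','scene']);to(s2w([0.5,-64,200]),80.5)"
```

```text
t 37.33 S [ -22.6 -327.6  210.8] rot [179.5   0.2  86.1] F [ 1.5  1.1 -0.2] w 45.7 g 0.0 q [-14.   4.  43. 102.  -3.  74.  26.]
top px [305 246  17  13] n 162 c [  0. -63.] size [40.  26.6] ang 83.5 z 71.2
top px [279 270  16  11] n 175 c [-63.3   1.3] size [25.9 39.2] ang 3.3 z 71.8
top px [303 272  16  11] n 139 c [-66.  -61.2] size [36.6 26.1] ang 84.0 z 72.1
scene px [265 146  17  15] n 137 c [-63.1  -3.1] size [27.1 42.8] ang 2.3 z 69.9
scene px [249 161  18  13] n 118 c [-65.1 -64. ] size [40.3 28. ] ang 86.4 z 70.5
scene px [272 172  17  17] n 147 c [  2.9 -65.8] size [43.3 27.3] ang 85.8 z 69.9
units [6.354 0.667 0.211] turn 0.639
```

>>> drive_tool --moves '[1.4, 0.1, 0, 0.3, 45, 2.9, 0.3, 0, 0.55, 45, 4.4, 0.4, 0, 0.55, 45, 5.8, 0.5, 0, 0.55, 45, 6.35, 0.66, 0, 0.55, 45]'

```text
time_s: 38.05
tool_pos: [0.5056, -0.0027, 0.2055]
tool_rot: [-180.0, -0.1, 81.3]
force: [-0.4, -0.4, -0.4]
grip_width: 0.0448
grasp_force: 0.0
```

```bash
python3 -c "
from h import *
st();to(s2w([1,-64,46]),80.5)"
```

```text
t 38.05 S [ -1.5 -65.  205.5] rot [-1.80e+02 -1.00e-01  8.13e+01] F [-0.4 -0.4 -0.4] w 44.8 g 0.0 q [-31.   1.  28. 106.  -0.  74. -11.]
units [0.026 0.063 3.987] turn 0.084
```

>>> drive_tool --moves '[0.02, 0.06, 1.2, 0.08, 45, 0.02, 0.06, 2.5, 0.08, 45, 0.02, 0.06, 3.5, 0.08, 45, 0.02, 0.06, 3.98, 0.08, 45, 0.02, 0.06, 3.98, 0.08, 45]'

```text
time_s: 38.67
tool_pos: [0.5069, -0.0075, 0.0449]
tool_rot: [-179.8, 0.1, 80.1]
force: [0.7, -0.0, 1.1]
grip_width: 0.0448
grasp_force: 0.0
```

>>> drive_tool --moves '[0, 0, 0, 0, 12, 0, 0, 0, 0, 12, 0, 0, 0, 0, 12, 0, 0, 0, 0, 12, 0, 0, 0, 0, 12]'

```text
time_s: 39.3
tool_pos: [0.5091, -0.0061, 0.0475]
tool_rot: [179.9, -0.0, 80.2]
force: [-1.1, -0.9, 5.9]
grip_width: 0.0257
grasp_force: 20.0
```

>>> drive_tool --moves '[0, 0, -0.5, 0, 12, 0, 0, -1.5, 0, 12, 0, 0, -2.8, 0, 12, 0, 0, -3.8, 0, 12, -0.6, 0, -3.8, 0, 12]'

```text
time_s: 39.92
tool_pos: [0.5067, -0.0279, 0.202]
tool_rot: [179.6, -0.2, 80.5]
force: [0.7, -0.3, -0.2]
grip_width: 0.0257
grasp_force: 20.0
```

```bash
python3 -c "
from h import *
st();to([.61,-.36,.2],93);to([.61,-.36,.026],93)"
```

```text
t 39.92 S [  1.5 -90.1 202. ] rot [179.6  -0.2  80.5] F [ 0.7 -0.3 -0.2] w 25.7 g 20.0 q [-29.   1.  30. 106.  -0.  73.  -9.]
units [-7.759  3.921  0.051] turn -1.254
units [-7.773  3.892  4.401] turn -1.254
```

>>> drive_tool --moves '[-1.3, 0.6, 0, 0, 12, -2.6, 1.3, 0, -0.4, 12, -3.9, 1.95, 0, -0.8, 12, -5.2, 2.6, 0, -1.2, 12, -6.5, 3.25, 0, -1.2, 12]'

```text
time_s: 40.55
tool_pos: [0.5889, -0.3092, 0.1981]
tool_rot: [180.0, -0.0, 92.3]
force: [0.5, 0.7, 0.4]
grip_width: 0.0259
grasp_force: 20.0
```

>>> drive_tool --moves '[0, 0, 0, 0, 12, 0, 0, 0, 0, 12]'

```text
time_s: 40.8
tool_pos: [0.5881, -0.3075, 0.1976]
tool_rot: [-179.9, -0.1, 92.2]
force: [0.7, 0.4, -1.2]
grip_width: 0.0262
grasp_force: 20.0
```

```bash
python3 -c "
from h import *
st();to([.61,-.36,.028],93)
p,d=env.read_camera('scene');P=cloud('scene',d)
im=cv2.cvtColor(p,cv2.COLOR_RGB2BGR)
q=proj('scene',[[.61,-.36,.06],[.61,-.309,.06],[.61,-.26,.06],[.445,-.325,.028]])
for u,v in q: cv2.circle(im,(int(u),int(v)),2,(255,0,0),-1)
cv2.imwrite('pics/s9.png',cv2.resize(im[220:380,110:310],None,fx=3.5,fy=3.5))"
```

```text
t 40.8 S [ 103.6 -362.8  197.6] rot [-1.799e+02 -1.000e-01  9.220e+01] F [ 0.7  0.4 -1.2] w 26.2 g 20.0 q [ -4.  24.  40.  84. -16.  77.  39.]
units [-1.337  0.502  4.239] turn -0.078
```

View pics/s9.png

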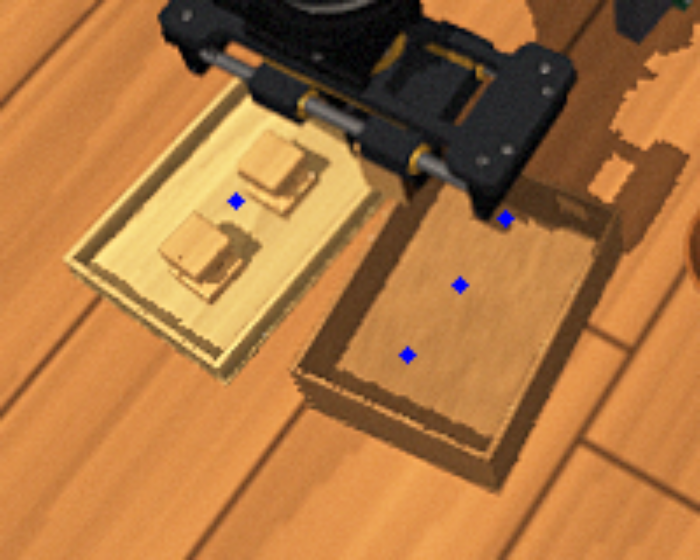

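Both pulls stand in the tray (crop 275,170 and 205,250); the projected carton centre (459,285) matches its rim. Lower the offcut at its far-side slot.

>>> drive_tool --moves '[-1.3, 0.5, 0.3, 0, 12, -1.33, 0.5, 1.6, 0, 12, -1.33, 0.5, 3, 0, 12, -1.33, 0.5, 4.2, 0, 12, -1.33, 0.5, 4.2, 0, 12]'

```text
time_s: 41.48
tool_pos: [0.6088, -0.3561, 0.0268]
tool_rot: [-179.7, -0.3, 92.4]
force: [-0.2, 0.3, -0.4]
grip_width: 0.0256
grasp_force: 20.0
```

>>> drive_tool --moves '[0, 0, 0, 0, 40, 0, 0, 0, 0, 40, 0, 0, -1.2, 0, 40, 0, 0, -2.6, 0, 40, 0, 0, -4.2, 0, 40]'

```text
time_s: 42.1
tool_pos: [0.6104, -0.3604, 0.2006]
tool_rot: [179.9, 0.0, 92.2]
force: [0.7, 0.7, -0.2]
grip_width: 0.0401
grasp_force: 0.0
```

>>> drive_tool --moves '[1.3, -0.5, 0, 0, 40, 2.6, -1, 0, 0.3, 40, 3.9, -1.6, 0, 0.8, 40, 5.2, -2.2, 0, 1.2, 45, 6, -3, 0, 1.2, 45]'

```text
time_s: 42.72
tool_pos: [0.4811, -0.1227, 0.1986]
tool_rot: [179.8, -0.1, 80.4]
force: [-0.7, 0.9, 1.0]
grip_width: 0.0445
grasp_force: 0.0
```

```bash
python3 -c "
from h import *
st();pieces();to(s2w([-65,-64,200]),80.5)"
```

```text
t 42.73 S [ -17.  -186.5  198.6] rot [ 1.798e+02 -1.000e-01  8.040e+01] F [-0.7  0.9  1. ] w 44.5 g 0.0 q [-29.  -1.  40. 108.   1.  73.   2.]
top px [279 271  15  10] n 122 c [-65.8   2.9] size [35.4 23.8] ang 88.0 z 71.3
top px [304 273  15  10] n 122 c [-66.8 -61.1] size [35.9 23.3] ang 83.3 z 71.1
scene px [274 146   8  12] n 39 c [-54.9   5.6] size [17.9 38.5] ang 36.9 z 70.2
units [ 2.923 -1.422 -0.026] turn 0.002
```

>>> drive_tool --moves '[1.2, -0.6, 0, 0, 45, 2.4, -1.2, 0, 0, 45, 2.92, -1.42, 0, 0, 45, 2.92, -1.42, 0.4, 0, 45, 2.92, -1.42, 1, 0, 45]'

```text
time_s: 43.45
tool_pos: [0.4465, -0.0021, 0.1574]
tool_rot: [179.8, -0.1, 80.1]
force: [0.2, -0.7, -0.3]
grip_width: 0.0453
grasp_force: 0.0
```

```bash
python3 -c "
from h import *
st();to(s2w([-65,-64,46]),80.5)"
```

```text
t 43.45 S [-60.5 -68.9 157.4] rot [ 1.798e+02 -1.000e-01  8.010e+01] F [ 0.2 -0.7 -0.3] w 45.3 g 0.0 q [-36.  -6.  31. 117.   3.  68. -16.]
units [ 0.107 -0.132  2.784] turn -0.038
```

>>> drive_tool --moves '[0.05, -0.08, 0, 0, 45, 0.1, -0.12, 1.2, 0, 45, 0.1, -0.12, 2.3, 0, 45, 0.1, -0.12, 2.78, 0, 45, 0.1, -0.12, 2.78, 0, 45]'

```text
time_s: 44.08
tool_pos: [0.4404, 0.0031, 0.0452]
tool_rot: [-179.9, 0.1, 80.1]
force: [1.0, 0.2, -0.7]
grip_width: 0.0449
grasp_force: 0.0
```

>>> drive_tool --moves '[0, 0, 0, 0, 12, 0, 0, 0, 0, 12, 0, 0, 0, 0, 12, 0, 0, 0, 0, 12, 0, 0, 0, 0, 12]'

```text
time_s: 44.7
tool_pos: [0.4418, 0.0044, 0.0468]
tool_rot: [179.9, -0.1, 80.2]
force: [-0.6, -0.3, 6.7]
grip_width: 0.0263
grasp_force: 20.0
```

>>> drive_tool --moves '[0, 0, -0.5, 0, 12, 0, 0, -1.5, 0, 12, 0, 0, -2.8, 0, 12, 0, 0, -3.8, 0, 12, -0.6, 0.2, -3.8, 0, 12]'

```text
time_s: 45.32
tool_pos: [0.4468, -0.0191, 0.2011]
tool_rot: [179.7, -0.2, 80.5]
force: [0.7, -0.8, -0.7]
grip_width: 0.0254
grasp_force: 20.0
```

```bash
python3 -c "
from h import *
st();to([.61,-.308,.2],92)"
```

```text
t 45.33 S [-58.9 -85.8 201.1] rot [179.7  -0.2  80.5] F [ 0.7 -0.8 -0.7] w 25.4 g 20.0 q [-36.  -9.  32. 113.   5.  74. -15.]
units [-6.446  5.219  0.037] turn -1.154
```

>>> drive_tool --moves '[-1.2, 0.9, 0, 0, 12, -2.4, 1.9, 0, -0.3, 12, -3.6, 2.9, 0, -0.7, 12, -4.8, 3.8, 0, -1.15, 12, -5.8, 4.7, 0, -1.15, 12]'

```text
time_s: 45.95
tool_pos: [0.5913, -0.2831, 0.1974]
tool_rot: [-180.0, 0.0, 91.8]
force: [0.2, 0.5, 1.0]
grip_width: 0.026
grasp_force: 20.0
```

>>> drive_tool --moves '[0, 0, 0, 0, 12, 0, 0, 0, 0, 12]'

```text
time_s: 46.2
tool_pos: [0.5902, -0.2808, 0.197]
tool_rot: [-179.9, -0.0, 91.7]
force: [0.5, 1.3, -0.1]
grip_width: 0.026
grasp_force: 20.0
```

```bash
python3 -c "
from h import *
st();to([.61,-.305,.028],92)"
```

```text
t 46.2 S [ 103.7 -336.   197. ] rot [-179.9   -0.    91.7] F [ 0.5  1.3 -0.1] w 26.0 g 20.0 q [-12.  25.  47.  86. -18.  77.  38.]
units [-0.622  0.482  4.224] turn -0.028
```

>>> drive_tool --moves '[-0.62, 0.48, 0.3, 0, 12, -0.62, 0.48, 1.6, 0, 12, -0.62, 0.48, 3, 0, 12, -0.62, 0.48, 4.2, 0, 12, -0.62, 0.48, 4.2, 0, 12]'

```text
time_s: 46.82
tool_pos: [0.6082, -0.3012, 0.0265]
tool_rot: [-179.6, -0.3, 91.9]
force: [-0.3, 1.1, -0.1]
grip_width: 0.0264
grasp_force: 20.0
```

>>> drive_tool --moves '[0, 0, 0, 0, 40, 0, 0, 0, 0, 40, 0, 0, -1.2, 0, 40, 0, 0, -2.6, 0, 40, 0, 0, -4.2, 0, 40]'

```text
time_s: 47.45
tool_pos: [0.6106, -0.3057, 0.1998]
tool_rot: [179.9, 0.0, 91.7]
force: [1.1, 0.5, 0.5]
grip_width: 0.0399
grasp_force: 0.0
```

>>> drive_tool --moves '[1.2, -0.8, 0, 0, 45, 2.4, -1.6, 0, 0, 45, 3.6, -2.4, 0, 0, 45, 4.4, -3.2, 0, 0, 45, 4.4, -3.2, 0, 0, 45]'

```text
time_s: 48.08
tool_pos: [0.4765, -0.131, 0.1979]
tool_rot: [179.8, -0.3, 92.0]
force: [0.1, 0.3, 0.1]
grip_width: 0.0451
grasp_force: 0.0
```

```bash
python3 -c "
from h import *
st();pieces();to(s2w([-63.5,-4,190]),89.2)"
```

```text
t 48.08 S [ -21.  -195.1  197.9] rot [179.8  -0.3  92. ] F [0.1 0.3 0.1] w 45.1 g 0.0 q [-35.  -2.  48. 108.   1.  73.  14.]
top px [279 271  15  10] n 121 c [-65.    2.4] size [23.3 35.8] ang 1.7 z 72.0
scene px [273 146   9  13] n 52 c [-55.2   2. ] size [17.7 41.1] ang 23.8 z 70.2
units [ 4.936 -0.6    0.204] turn 0.253
```

>>> drive_tool --moves '[1.3, -0.15, 0, 0.2, 45, 2.7, -0.3, 0, 0.25, 45, 4.1, -0.5, 0, 0.25, 45, 4.94, -0.6, 0, 0.25, 45, 4.94, -0.6, 0.3, 0.25, 45]'

```text
time_s: 48.8
tool_pos: [0.4491, 0.0651, 0.1851]
tool_rot: [179.8, -0.0, 89.4]
force: [0.8, 0.3, -0.7]
grip_width: 0.045
grasp_force: 0.0
```

```bash
python3 -c "
from h import *
st();to(s2w([-63.5,-4,46]),89.2)"
```

```text
t 48.8 S [-62.9  -1.6 185.1] rot [179.8  -0.   89.4] F [ 0.8  0.3 -0.7] w 45.0 g 0.0 q [-46.  -7.  33. 114.   4.  72. -15.]
units [-0.06  -0.027  3.476] turn 0.018
```

>>> drive_tool --moves '[-0.06, 0, 1, 0, 45, -0.06, 0, 2.2, 0, 45, -0.06, 0, 3.1, 0, 45, -0.06, 0, 3.47, 0, 45, -0.06, 0, 3.47, 0, 45]'

```text
time_s: 49.42
tool_pos: [0.4476, 0.0594, 0.0451]
tool_rot: [-179.9, 0.1, 89.1]
force: [0.6, -0.8, 0.2]
grip_width: 0.0449
grasp_force: 0.0
```

>>> drive_tool --moves '[0, 0, 0, 0, 12, 0, 0, 0, 0, 12, 0, 0, 0, 0, 12, 0, 0, 0, 0, 12, 0, 0, 0, 0, 12]'

```text
time_s: 50.05
tool_pos: [0.4481, 0.0613, 0.0464]
tool_rot: [179.9, -0.1, 89.2]
force: [-0.1, -0.1, 6.2]
grip_width: 0.0261
grasp_force: 20.0
```

>>> drive_tool --moves '[0, 0, -0.5, 0, 12, -0.2, 0, -1.5, 0, 12, -0.5, 0, -2.8, 0, 12, -1, 0, -3.8, 0, 12, -2, 0.2, -3.8, 0, 12]'

```text
time_s: 50.68
tool_pos: [0.4562, -0.0182, 0.2007]
tool_rot: [179.6, -0.2, 89.5]
force: [-0.1, -0.7, -1.0]
grip_width: 0.0259
grasp_force: 20.0
```

```bash
python3 -c "
from h import *
st();to([.61,-.253,.2],92)"
```

```text
t 50.67 S [-49.6 -84.1 200.7] rot [179.6  -0.2  89.5] F [-0.1 -0.7 -1. ] w 25.9 g 20.0 q [-43.  -8.  39. 112.   5.  74.  -6.]
units [-5.834  3.9    0.024] turn -0.254
```

>>> drive_tool --moves '[-1.2, 0.8, 0, 0, 12, -2.4, 1.6, 0, -0.2, 12, -3.6, 2.4, 0, -0.25, 12, -4.8, 3.2, 0, -0.25, 12, -5.5, 3.7, 0, -0.25, 12]'

```text
time_s: 51.3
tool_pos: [0.5998, -0.2437, 0.1965]
tool_rot: [-179.9, 0.1, 91.6]
force: [0.6, 0.2, 0.6]
grip_width: 0.0259
grasp_force: 20.0
```

>>> drive_tool --moves '[0, 0, 0, 0, 12, 0, 0, 0, 0, 12]'

```text
time_s: 51.55
tool_pos: [0.5988, -0.2403, 0.1969]
tool_rot: [-179.9, -0.1, 91.8]
force: [-0.4, 1.0, -0.6]
grip_width: 0.026
grasp_force: 20.0
```

```bash
python3 -c "
from h import *
st();to([.61,-.255,.028],92)"
```

```text
t 51.55 S [ 109.3 -294.9  196.9] rot [-1.799e+02 -1.000e-01  9.180e+01] F [-0.4  1.  -0.6] w 26.0 g 20.0 q [-19.  25.  52.  87. -20.  77.  36.]
units [-0.381  0.272  4.223] turn -0.025
```

>>> drive_tool --moves '[-0.38, 0.27, 0.3, 0, 12, -0.38, 0.27, 1.6, 0, 12, -0.38, 0.27, 3, 0, 12, -0.38, 0.27, 4.2, 0, 12, -0.38, 0.27, 4.2, 0, 12]'

```text
time_s: 52.18
tool_pos: [0.6081, -0.2538, 0.0261]
tool_rot: [-179.7, -0.1, 91.8]
force: [-1.1, 0.3, 0.2]
grip_width: 0.0259
grasp_force: 20.0
```

>>> drive_tool --moves '[0, 0, 0, 0, 40, 0, 0, 0, 0, 40, 0, 0, -1.2, 0, 40, 0, 0, -2.6, 0, 40, 0, 0, -4.2, 0, 40]'

```text
time_s: 52.8
tool_pos: [0.6104, -0.2554, 0.1987]
tool_rot: [179.9, -0.0, 91.8]
force: [0.9, 0.0, 0.7]
grip_width: 0.0399
grasp_force: 0.0
```

>>> drive_tool --moves '[-0.4, -0.6, -1, 0, 40, -0.8, -1.4, -2, 0, 40, -1.2, -2.2, -2.6, 0, 40, -1.6, -3, -3, 0, 40, -2, -3.6, -3, 0, 40]'

```text
time_s: 53.42
tool_pos: [0.468, -0.3418, 0.3182]
tool_rot: [179.7, 0.0, 91.7]
force: [0.1, 0.7, -0.6]
grip_width: 0.0398
grasp_force: 0.0
```

```bash
python3 -c "
from h import *
st();save('scene','f');im=cv2.imread('pics/f.png')[60:370,110:440];cv2.imwrite('pics/fc.png',cv2.resize(im,None,fx=1.9,fy=1.9,interpolation=2));pieces()"
```

```text
t 53.42 S [ -13.6 -406.   318.2] rot [179.7   0.   91.7] F [ 0.1  0.7 -0.6] w 39.8 g 0.0 q [-16.  12.  59.  87. -10.  87.  44.]
```

View pics/fc.png

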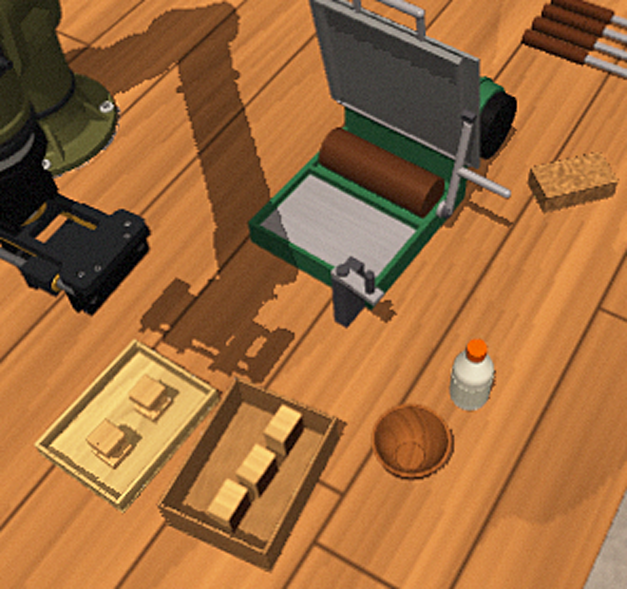

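The pan is empty and the guard is propped on the stay. Both pulls are in the tray and all three offcuts are in the carton. The latch is open and the bystanders are untouched.

```bash
python3 -c "
from cell import env
print(env.sign_off())"
```

```text
the job is handed in; nothing more can be done
None
```

I handed the job in at about 53 s of the 208 s. In the last picture the guard is propped on the fully raised stay, the latch is open, both pulls are in the tray, all three offcuts are in the carton, and the glue, bowl and cork block look undisturbed. I did push the stay slightly back once while lowering the guard, and reset it against its stop before emptying the pan.

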